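# Fit the stop-switch cover and hold its flap up for the screws

## Task

The saw's stop-switch box stands open on its plywood board. Set its loose grey cover squarely on the box, pressed fully down all round, with the flap's hinge at the cable-gland end and the green and red push buttons standing in the window. Then lift the yellow stop flap by its red knob to 60 degrees from closed and finish while still holding it there, with the cover still fully home, so that I can drive the two screws under the flap; it drops shut if you let go. Leave the other things on the bench where they are.

Things in the scene. Friction and masses are not known exactly. Their poses are not given: they have to be found in the camera images.
- switch_box: Open grey box, 124 (x) x 54 (y) mm outside, centred on a plywood board 184 x 100 x 12 mm; all fixed to the bench, level. Origin: centre of the board's underside, on the bench; x along the box towards the end with the black cable gland (it sticks out 20 mm, red plug, top 42 mm above the bench), z up.
- box_rim (a point): Middle of the box's open top at rim height, 58 mm above switch_box's origin. The top 6 mm of the rim is a narrower tongue, 120 x 50 mm outside. Inside, a black contactor, 42 (x) x 34 (y) mm, level with about the rim, its red (nearer -x) and green buttons 5 mm above it, centred at x = -8 mm.
- cover: Loose grey metal cover with the yellow flap, 0.4 to 0.6 kg: plate 132 (x) x 62 (y) mm, skirt round it, 13 mm high in all. Starts on the bench, skirt down, flap closed. Origin: centre of the skirt's lower edge; x along it towards the hinge, z up. Can be gripped across its 62 mm by the long skirt sides. Fully home: x as switch_box's, origin 48 mm above switch_box's.
- cover_window (a point): Middle of the cover's window (49 x 40 mm, for the buttons, under the flap), on the plate's top: x = -8, z = 13 mm in the cover's frame. Skirt inside: 127 x 57 mm, 10 mm deep, so 1.5 mm play each side on the box; it goes home only one way round.
- stop_flap (a joint): Angle of the yellow flap on the cover, rad: 0 closed (flat on the cover), 1.047 = 60 degrees open, stop at 1.5. Free-running hinge with a weak closing spring: it shuts by itself from any angle; 0.5 to 1 N at the knob holds it.
- flap_hinge (a point): Middle of the hinge axis: x = +54, y = 0, z = +21.5 mm in the cover's frame. The axis lies along the cover's y; opening, the flap's free end rises and goes over towards the cover's +x. Flap 48 mm wide, free end 115 mm from the axis.
- knob (a point): Centre of the round red knob on the flap (flattened ball, 34 mm across, 24 mm high, black neck of 16 mm): 80 mm from the hinge axis along the flap and 24.5 mm off it square to the flap (22 mm above the flap's face); 46 mm above the cover's origin when closed. Pinched along the cover's y it can turn between the fingers.
- screwdriver: Bystander: red-handled screwdriver, 218 mm long, lying on the bench. Origin under its middle.
- masking_roll: Bystander: roll of masking tape, 94 mm across, 24 mm high. Origin under its middle.
- pliers: Bystander: black-handled pliers, 170 mm long, 14 mm high. Origin under the middle.
- tape_measure: Bystander: yellow tape measure, 61 x 83 x 36 mm. Origin under its middle.

How it is judged:
By the outcome, as a careful person would: the job done as asked, in the order asked, and still so for the second after the job is handed in, while the arm keeps its last pose, push and grip.
It also fails if it takes over 51 s, if anything falls off the work surface, if the arm or the gripper's body presses on something with over 40 N, if the wrist force passes 120 N, or if a joint passes its speed limit or range.

## Robot

A 6-joint arm with a two-finger parallel gripper is mounted at the origin on a cart in front of the work surface, level with it; the furniture and walls round the work are solid. World frame = base frame: x ahead of the robot, y to its left, z up, the work surface at z = 0. Lengths are in m, angles in degrees, forces in N, time in s.
With the tool pointing down it reaches from about 0.4 to 0.825 m from the base axis. Payload 7 kg.
Tool frame: the origin (TCP) lies where the fingers leave the gripper's body, on its centre line; the fingertips stand 66 mm ahead of it and the grasp point (between the pads) lies 47 mm ahead of it; z points along the fingers, y is the line along which they close (so a half turn about z gives the same grasp; the last joint's range is limited). The gripper opens to 88 mm and grips with 3 to 60 N. Pads are 19 mm wide; open, the fingers measure 130 mm over their backs; the gripper's body (78 mm by 193 mm) begins 47 mm behind the grasp point.
Start: joints at [-56.431, 20.546, 0.682, 0, -70.136, -16.507], TCP at [0.198, -0.645, 0.292] pointing down, gripper open.
Joint ranges: [-176.03, 176.03], [-82.01, 121.73], [-58.28, 71.71], [-173.87, 95.51], [-174.79, -0.11], [-173.66, 173.66]. Speed limits (degrees/s): [136.94, 136.94, 172.46, 180, 180, 180].

## Interface

Orientations are given as a 3x3 rotation matrix whose columns are the frame's x, y, z axes.
In Python, from cell import sensors, optics, bot gives the robot as it stands. The module is installed in compiled form; this text tells all that it offers.
- The arm moves only by the shell command python3 -m creep 'ROWS' [FORCE]. ROWS is a JSON object of lists of equal length, an entry for each row: "linear": the shift along the tool's x, y, z in m, a list of three; "dr": the turn, a rotation vector about the tool's x, y, z in rad, a list of three; "claw": the opening, from -1 (shut) to 1 (fully open). In form: {"linear": [[dx, dy, dz], ...], "dr": [[rx, ry, rz], ...], "claw": [claw, ...]}. A call has 1 to 12 rows; each row is the pose to reach, as a shift and turn from the pose commanded when the call began, along the tool's axes at that moment; what a row does not reach only later rows make up. A row lasts 1/12 s, in which the tool goes at most 41.7 mm and 7.16 degrees, less where a joint would pass 70% of its speed; a pose out of reach is approached as far as the arm can. A call with a gripper value outside its range is refused whole. The fingers move at their own pace and stop on an object; FORCE is the grip in N (left out, the last holds). Time passes only in rows, so rows that repeat a pose let the fingers close. It gives the time, the measured TCP pose, the force, the opening and the grip force at its end, in the units of the state.
- sensors.get_obs(): the state, without advancing time (a new reading comes with each control period).
- optics.camera(name): name is "scene" or "top"; returns the picture (400x640x3 uint8, red, green, blue); there is no depth.
- optics.camera_model(name): a dict with "fx", "fy", "cx", "cy" (pixels), "k1" (the pictures are not rectified: a ray, as slopes to the right and down, at radius r is drawn at 1 + k1 r^2 times it, then the intrinsics apply), "world_from_camera" (4x4, takes a point from camera to world coordinates). Camera axes: x right, y up, looking along -z (the intrinsics and any distortion apply to the point x, -y, -z); pixel columns grow to the right and rows downward; lengths in m; the calibration is good to about 2 mm. A picture is of the moment at which its call begins. camera_model takes no time and is no camera call.
- bot.close_job(): hands the job in; it is judged then, once.
The state is a dict: "t": time; "joint_pos": joint angles; "joint_velocities": joint speeds; "joint_efforts": joint torques, N m; "position": TCP position; "tcp_rot": TCP orientation; "wrist_force": force on the tool from outside, world axes, zero at the start; "ft_torque": the same for the moment, N m; "width": finger opening in m; "gripper_force": force on a finger pad.
Only numpy, scipy, OpenCV 4.12 (cv2) and the standard library are available. Lean on these libraries where they do the work, as an engineer would, in place of code of your own. Each camera call takes 0.05 s, during which the arm holds its last target. There are 200 camera calls.

## Working session

There is one attempt and no reset: what is moved stays moved. The work goes in short steps, Python scripts to look and compute and a shell command to move; the robot and the scene stay as the last step left them, time stands still between calls to the robot, and variables do not carry over. Pictures are saved under pics/ and viewed, at most 10 in all, crops included, and the job is handed in when it is done.

```bash
mkdir -p pics
python3 - <<'E'
from cell import sensors, optics, bot
import cv2,numpy as np
for n in("scene","top"):
    cv2.imwrite(f"pics/{n}0.png",optics.camera(n)[:,:,::-1]); m=optics.camera_model(n); print(n,{k:np.round(v,4).tolist() for k,v in m.items()})
o=sensors.get_obs(); print({k:np.round(v,4).tolist() for k,v in o.items()})
E
```

```text
scene {'fx': 381.4103, 'fy': 381.4103, 'cx': 316.5405, 'cy': 197.1519, 'k1': -0.063, 'world_from_camera': [[-0.6528, 0.4077, -0.6384, -0.1213], [-0.7572, -0.3773, 0.5333, 0.5608], [-0.0234, 0.8315, 0.555, 0.6143], [0.0, 0.0, 0.0, 1.0]]}
top {'fx': 420.555, 'fy': 420.555, 'cx': 317.4167, 'cy': 193.8493, 'k1': -0.0263, 'world_from_camera': [[-0.0799, 0.9746, -0.2093, 0.3237], [-0.9968, -0.0794, 0.0112, 0.034], [-0.0057, 0.2095, 0.9778, 1.0565], [0.0, 0.0, 0.0, 1.0]]}
{'t': 0.1, 'joint_pos': [-56.43, 20.5885, 0.6407, -0.0178, -70.1344, -16.5057], 'joint_velocities': [-0.0599, -0.0485, 0.1464, -0.0038, -0.0819, -0.0677], 'joint_efforts': [-0.0005, -58.4165, 29.3752, 7.0156, 0.0102, -0.0001], 'position': [0.198, -0.645, 0.2913], 'tcp_rot': [[-0.956, -0.2933, -0.0006], [-0.2933, 0.956, 0.0014], [0.0001, 0.0015, -1.0]], 'wrist_force': [-0.018, -0.1741, -0.2657], 'ft_torque': [0.0808, -0.0374, -0.0325], 'gripper_force': 0.0, 'width': 0.0877}
```

View pics/scene0.png

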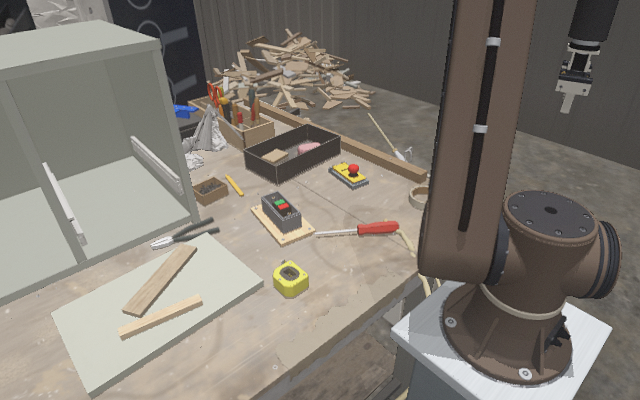

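View pics/top0.png

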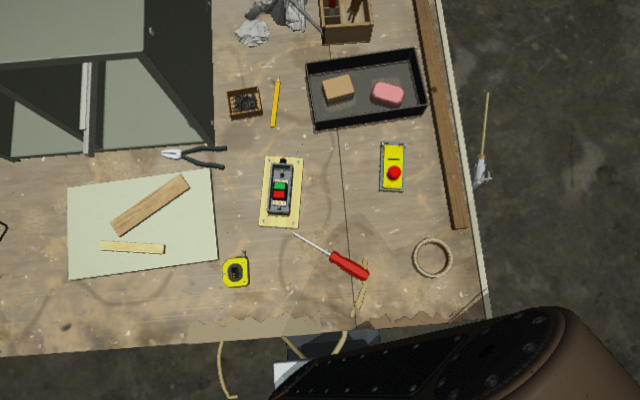

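The scene view shows the box near (280,212), its gland facing away, and the cover near (348,175). In the top view, the box is at (281,190) with the gland up at (283,160). The cover is at (392,167) with its knob at (394,173), so its hinge should be up. I'll enlarge both views next.

```bash
cat > h.py <<'E'
from cell import sensors, optics, bot
import cv2,numpy as np
def ray(n,uv):
    m=optics.camera_model(n); uv=np.atleast_2d(np.float64(uv))
    K=np.array([[m['fx'],0,m['cx']],[0,m['fy'],m['cy']],[0,0,1]])
    p=cv2.undistortPoints(uv[:,None],K,np.array([m['k1'],0,0,0]))[:,0]
    T=np.array(m['world_from_camera']); d=np.c_[p[:,0],-p[:,1],-np.ones(len(p))]@T[:3,:3].T
    return T[:3,3],d
def onz(n,uv,z):
    c,d=ray(n,uv); return c+d*((z-c[2])/d[:,2])[:,None]
def tri(a,b):
    c1,d1=ray("scene",a);c2,d2=ray("top",b);out=[]
    for x,y in zip(d1,d2):
        s=np.linalg.lstsq(np.c_[x,-y],c2-c1,rcond=None)[0]
        p,q=c1+s[0]*x,c2+s[1]*y; out.append(np.r_[(p+q)/2,np.linalg.norm(p-q)])
    return np.array(out)
E
python3 - <<'E'
from h import *
s=cv2.imread("pics/scene0.png");t=cv2.imread("pics/top0.png")
def cr(i,x,y,w,h): return cv2.resize(i[y:y+h,x:x+w],(400,300),interpolation=cv2.INTER_CUBIC)
a=np.vstack([np.hstack([cr(s,245,180,80,60),cr(s,318,152,64,48)]),np.hstack([cr(t,230,148,112,84),cr(t,350,132,80,60)])])
cv2.imwrite("pics/crops.png",a)
E
```

```text
(no output)
```

View pics/crops.png

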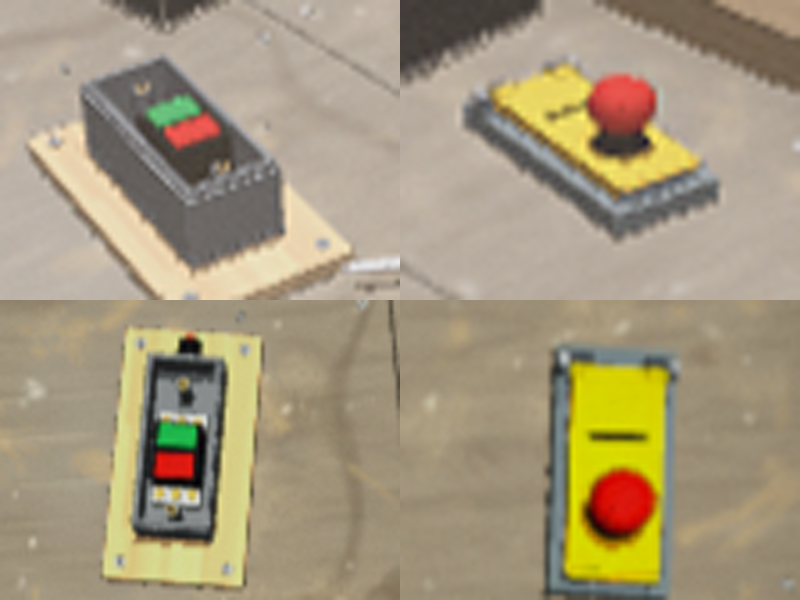

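Upper crops: the box rim corners and the flap are clear in the scene view. Lower crops: the gland is up at the box's +x end, and the cover's hinge bolts are also up, with the knob at the lower end. Next I'll measure with masks and two-view rays.

```bash
cat > meas.py <<'E'
from h import *
def blob(img,lo,hi,box,red=False):
    x,y,w,h=box; I=cv2.cvtColor(img[y:y+h,x:x+w],cv2.COLOR_BGR2HSV)
    m=cv2.inRange(I,lo,hi)
    if red: m|=cv2.inRange(I,(172,lo[1],lo[2]),(180,255,255))
    n,l,st,c=cv2.connectedComponentsWithStats(m); k=1+np.argmax(st[1:,4])
    ct=max(cv2.findContours(np.uint8(l==k),0,1)[0],key=cv2.contourArea)
    return c[k]+[x,y],ct+np.array([x,y]),st[k,4]
R=((0,140,80),(8,255,255)); G=((50,100,60),(85,255,255)); Y=((20,150,90),(34,255,255)); W=((15,40,150),(32,140,255))
E
python3 - <<'E'
from meas import *
np.set_printoptions(precision=4,suppress=True)
s=cv2.imread("pics/scene0.png");t=cv2.imread("pics/top0.png")
bs=(255,185,60,50);bt=(255,150,50,80);cs=(320,152,60,45);ct=(372,135,38,62)
for nm,c,a,b,r in(("knob",R,cs,ct,1),("red",R,bs,bt,1),("green",G,bs,bt,0)):
    A=blob(s,*c,a,r);B=blob(t,*c,b,r); print(nm,A[0],A[2],B[0],B[2],tri([A[0]],[B[0]])[0])
def rect(c,z):
    P=onz("top",c[:,0,:],z)[:,:2]; h=cv2.minAreaRect(np.float32(P*1000)); 
    q=cv2.boxPoints(h); e=max((q[1]-q[0],q[2]-q[1]),key=np.linalg.norm); e=e*np.sign(e[0]); print(np.array(h[0]),h[1],np.degrees(np.arctan2(e[1],e[0])))
B=blob(t,*W,bt);print("board",B[2]);rect(B[1],.012)
t2=t.copy(); m=blob(t,(0,80,80),(34,255,255),ct); print("flap+knob",m[2]);rect(m[1],.024)
rs=np.array([[82,92],[170,57],[283,160],[190,200]])/5+[245,180]
rt=np.array([[148,55],[228,55],[215,237],[133,237]])/3.571+[230,148]
r=tri(rs,rt);print("rim",r,r.mean(0))
fs=np.array([[90,92],[170,65],[302,160],[218,195]])/6.25+[318,152]
ft=np.array([[170,62],[268,62],[263,280],[165,275]])/5+[350,132]
f=tri(fs,ft);print("flap",f,f.mean(0)); 
sk=onz("top",np.array([[155,45],[280,45],[270,295],[147,292]])/5+[350,132],.010);print("skirt",sk,sk.mean(0))
for q in(r,f,sk):
    d=q[0]+q[1]-q[2]-q[3];print(np.degrees(np.arctan2(d[1],d[0])),np.linalg.norm(d[:2])/2)
E
```

```text
knob [353.     168.2133] 75 [393.8534 172.069 ] 116 [ 0.5802 -0.172   0.0434  0.0006]
red [282.9583 205.8542] 48 [278.025  193.7875] 80 [0.5445 0.1174 0.0601 0.0011]
green [279.4375 201.9062] 32 [278.9221 185.5195] 77 [0.5647 0.1138 0.0605 0.0014]
board 2608
[568.7023 118.5934] (127.57386016845703, 207.4742431640625) -4.198783
flap+knob 839
[ 601.4487 -174.1229] (50.39388656616211, 116.09526824951172) -8.952632
rim [[0.6258 0.13   0.0486 0.0011]
 [0.6214 0.0746 0.0486 0.0005]
 [0.4945 0.0936 0.0554 0.0045]
 [0.4986 0.1486 0.0562 0.0039]] [0.5601 0.1117 0.0522 0.0025]
flap [[ 0.6612 -0.1607  0.02    0.0022]
 [ 0.657  -0.2123  0.0182  0.004 ]
 [ 0.5439 -0.1943  0.0171  0.0002]
 [ 0.5516 -0.1451  0.0141  0.0014]] [ 0.6034 -0.1781  0.0173  0.0019]
skirt [[ 0.6752 -0.1551  0.01  ]
 [ 0.6699 -0.2203  0.01  ]
 [ 0.5372 -0.1985  0.01  ]
 [ 0.5439 -0.1362  0.01  ]] [ 0.6065 -0.1775  0.01  ]
-8.400571972214728 0.12839122622102925
-8.557054023322717 0.11257145062271566
-8.76265161506101 0.13352128945732145
```

Run:
```python
from meas import *
np.set_printoptions(precision=4,suppress=True)
t=cv2.imread("pics/top0.png")
x,y,w,h=252,148,58,86
b=cv2.cvtColor(t,cv2.COLOR_BGR2LAB)[y:y+h,x:x+w,2]
th,m=cv2.threshold(b,0,255,cv2.THRESH_OTSU); m=cv2.morphologyEx(m,cv2.MORPH_OPEN,np.ones((2,2)))
c=max(cv2.findContours(m,0,1)[0],key=cv2.contourArea); c=cv2.convexHull(c)+np.array([x,y])
P=onz("top",c[:,0,:],.012)[:,:2]*1000; hh=cv2.minAreaRect(np.float32(P));print(th,hh)
cor=onz("top",np.array([[125,26],[262,38],[243,287],[103,278]])/3.571+[230,148],.012);print(cor,cor.mean(0))
print("buttons .0625",onz("top",[[278.025,193.79],[278.92,185.52]],.063),"knob .05",onz("top",[[393.85,172.07]],.046))
rt=np.array([[148,55],[228,55]])/3.571+[230,148];print(onz("top",rt,.058))
# gray cover outline
x,y,w,h=368,130,45,66
I=t[y:y+h,x:x+w]; hsv=cv2.cvtColor(I,cv2.COLOR_BGR2HSV)
lab=cv2.cvtColor(I,cv2.COLOR_BGR2LAB).astype(int); m=np.uint8((abs(lab[:,:,2]-128)<5)|(hsv[:,:,1]>150))*255
m=cv2.morphologyEx(m,cv2.MORPH_OPEN,np.ones((3,3)))
c=max(cv2.findContours(m,0,1)[0],key=cv2.contourArea)+np.array([x,y])
print("cover",cv2.minAreaRect(np.float32(onz("top",c[:,0,:],.01)[:,:2]*1000)))
```

```text
151.0 ((559.6793823242188, 111.8578872680664), (100.30209350585938, 184.9315185546875), 81.45304870605469)
[[0.6604 0.1494 0.012 ]
 [0.6431 0.0508 0.012 ]
 [0.4633 0.0773 0.012 ]
 [0.4776 0.1747 0.012 ]] [0.5611 0.113  0.012 ]
buttons .0625 [[0.5443 0.1175 0.063 ]
 [0.5646 0.1141 0.063 ]] knob .05 [[ 0.5798 -0.1713  0.046 ]]
[[0.6233 0.1295 0.058 ]
 [0.6188 0.0744 0.058 ]]
cover ((605.9972534179688, -175.3494110107422), (63.33977127075195, 133.6361541748047), 81.57388305664062)
```

```bash
python3 -m creep '{"linear":[[-0.04,0.025,0],[-0.08,0.05,0],[-0.115,0.07,0],[-0.15,0.09,0],[-0.185,0.115,0],[-0.22,0.14,0],[-0.255,0.16,0],[-0.29,0.18,0],[-0.325,0.2,0],[-0.36,0.22,0],[-0.395,0.245,0],[-0.43,0.265,0]],"dr":[[0,0,0.05],[0,0,0.1],[0,0,0.15],[0,0,0.2],[0,0,0.25],[0,0,0.3],[0,0,0.35],[0,0,0.4],[0,0,0.445],[0,0,0.445],[0,0,0.445],[0,0,0.445]],"claw":[1,1,1,1,1,1,1,1,1,1,1,1]}' 20; python3 -c "
from h import *
o=sensors.get_obs();p=o['position'];R=np.array(o['tcp_rot']);print(p,R.round(4),o['joint_pos'],R.T@(np.array([.606,-.1755,.15])-p))"
```

```text
t: 1.1
position: [0.5283, -0.2677, 0.2921]
tcp_rot: [[-0.989, 0.147, -0.0], [0.147, 0.989, 0.0], [0.0, 0.0, -1.0]]
wrist_force: [0.6, -1.0, -0.7]
width: 0.0873
gripper_force: 0.0
[ 0.52831106 -0.26771465  0.29206249] [[-9.892e-01  1.466e-01 -3.000e-04]
 [ 1.466e-01  9.892e-01  3.000e-04]
 [ 3.000e-04  2.000e-04 -1.000e+00]] [-7.98499281e+00  1.28331123e+01 -1.01243281e+01 -1.40649750e-02
 -6.70621199e+01 -9.04421262e+01] [-0.06337489  0.10257875  0.14206367]
```

```bash
python3 -m creep '{"linear":[[-0.02,0.03,0.03],[-0.04,0.06,0.05],[-0.055,0.09,0.08],[-0.063,0.1025,0.11],[-0.063,0.1025,0.13],[-0.063,0.1025,0.15],[-0.063,0.1025,0.17],[-0.063,0.1025,0.19],[-0.063,0.1025,0.205],[-0.063,0.1025,0.215],[-0.063,0.1025,0.223],[-0.063,0.1025,0.223]],"dr":[[0,0,0],[0,0,0],[0,0,0],[0,0,0],[0,0,0],[0,0,0],[0,0,0],[0,0,0],[0,0,0],[0,0,0],[0,0,0],[0,0,0]],"claw":[1,1,1,1,1,1,1,1,1,1,1,1]}' 25
python3 - <<'E'
from h import *
s=optics.camera("scene")[:,:,::-1]
cv2.imwrite("pics/s1.png",cv2.resize(s[130:220,300:420],(800,600),interpolation=cv2.INTER_CUBIC))
E
```

```text
t: 2.1
position: [0.6042, -0.1776, 0.0675]
tcp_rot: [[-0.989, 0.147, -0.003], [0.147, 0.989, 0.0], [0.003, -0.0, -1.0]]
wrist_force: [-0.0, 0.7, 0.5]
width: 0.088
gripper_force: 0.0
```

View pics/s1.png

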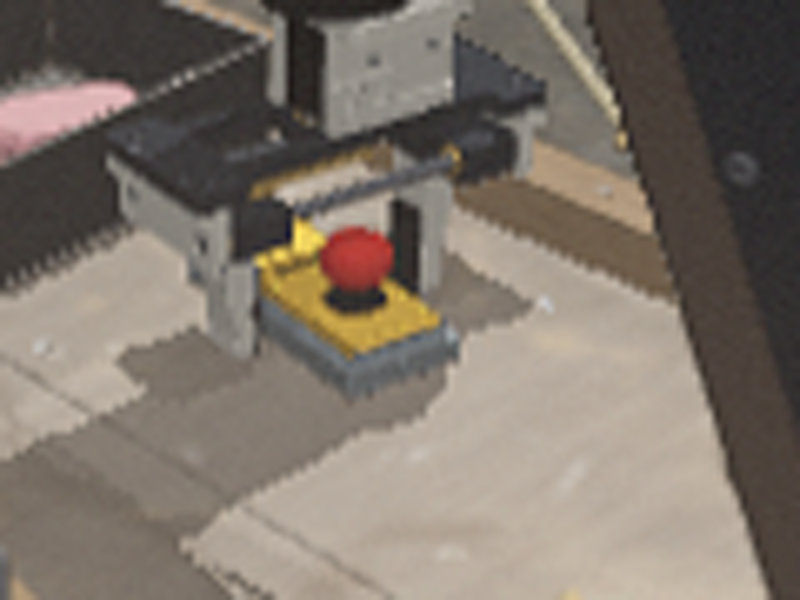

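The fingers straddle the skirt: left finger at about (235,300), right finger at (430,250), with the knob clear of the body. Now I'll grip and lift.

```bash
python3 -m creep '{"linear":[[0,0,0],[0,0,0],[0,0,0],[0,0,0],[0,0,0],[0,0,0],[0,0,0],[0,0,-0.002],[0,0,-0.01],[0,0,-0.03],[0,0,-0.05],[0,0,-0.05]],"dr":[[0,0,0],[0,0,0],[0,0,0],[0,0,0],[0,0,0],[0,0,0],[0,0,0],[0,0,0],[0,0,0],[0,0,0],[0,0,0],[0,0,0]],"claw":[-1,-1,-1,-1,-1,-1,-1,-1,-1,-1,-1,-1]}' 55
python3 -c "
from h import *
o=sensors.get_obs();p=o['position'];R=np.array(o['tcp_rot']);print(p,R.round(4),o['ft_torque'],o['wrist_force'],R.T@(np.array([.559,.112,.19])-p))"
```

```text
t: 3.15
position: [0.6068, -0.178, 0.123]
tcp_rot: [[-0.989, 0.146, 0.005], [0.146, 0.989, -0.001], [-0.005, -0.0, -1.0]]
wrist_force: [0.8, 0.1, -3.9]
width: 0.0611
gripper_force: 55.0
[ 0.60679496 -0.1779895   0.12296529] [[-9.893e-01  1.459e-01  4.800e-03]
 [ 1.459e-01  9.893e-01 -9.000e-04]
 [-4.900e-03 -2.000e-04 -1.000e+00]] [-0.03437427 -0.25109695  0.01588448] [ 0.84477794  0.09283442 -3.86521011] [ 0.08927593  0.27989698 -0.06752339]
```

```bash
python3 -m creep '{"linear":[[0.005,0.005,-0.03],[0.015,0.03,-0.055],[0.025,0.065,-0.0675],[0.035,0.1,-0.0675],[0.045,0.135,-0.0675],[0.055,0.17,-0.0675],[0.065,0.205,-0.0675],[0.075,0.235,-0.0675],[0.085,0.26,-0.0675],[0.089,0.275,-0.0675],[0.089,0.28,-0.0675],[0.089,0.28,-0.0675]],"dr":[[0,0,0],[0,0,0],[0,0,0],[0,0,0],[0,0,0],[0,0,0],[0,0,0],[0,0,0],[0,0,0],[0,0,0],[0,0,0],[0,0,0]],"claw":[-1,-1,-1,-1,-1,-1,-1,-1,-1,-1,-1,-1]}' 55
python3 -m creep '{"linear":[[0,0,0],[0,0,0],[0,0,0],[0,0,0]],"dr":[[0,0,0],[0,0,0],[0,0,0],[0,0,0]],"claw":[-1,-1,-1,-1]}' 55
python3 - <<'E'
from h import *
s=optics.camera("scene")[:,:,::-1];t=optics.camera("top")[:,:,::-1]
cv2.imwrite("pics/sr2.png",s);cv2.imwrite("pics/tr2.png",t)
a=np.vstack([cv2.resize(s[160:250,230:350],(533,400),interpolation=cv2.INTER_CUBIC)[:,:533]]);b=cv2.resize(t[145:235,240:320],(267,300),interpolation=cv2.INTER_CUBIC)
c=np.zeros((400,800,3),np.uint8);c[:,:533]=a;c[:300,533:]=b
cv2.imwrite("pics/c2.png",c)
o=sensors.get_obs();p=o['position'];R=np.array(o['tcp_rot']);print(p,R.round(4),o['ft_torque'],o['wrist_force'])
E
```

```text
t: 4.15
position: [0.5577, 0.1134, 0.1861]
tcp_rot: [[-0.989, 0.145, -0.001], [0.145, 0.989, -0.0], [0.001, -0.0, -1.0]]
wrist_force: [0.4, -0.4, -4.5]
width: 0.0611
gripper_force: 55.0
t: 4.48
position: [0.5581, 0.1114, 0.1866]
tcp_rot: [[-0.989, 0.148, -0.0], [0.148, 0.989, -0.0], [0.0, -0.0, -1.0]]
wrist_force: [-0.3, -0.1, -3.9]
width: 0.0613
gripper_force: 55.0
[0.55814772 0.11171252 0.18662294] [[-9.890e-01  1.477e-01 -1.000e-04]
 [ 1.477e-01  9.890e-01 -0.000e+00]
 [ 1.000e-04 -0.000e+00 -1.000e+00]] [-0.07897713  0.03233692 -0.0286143 ] [-0.57255193  0.02326095 -3.7058577 ]
```

View pics/c2.png

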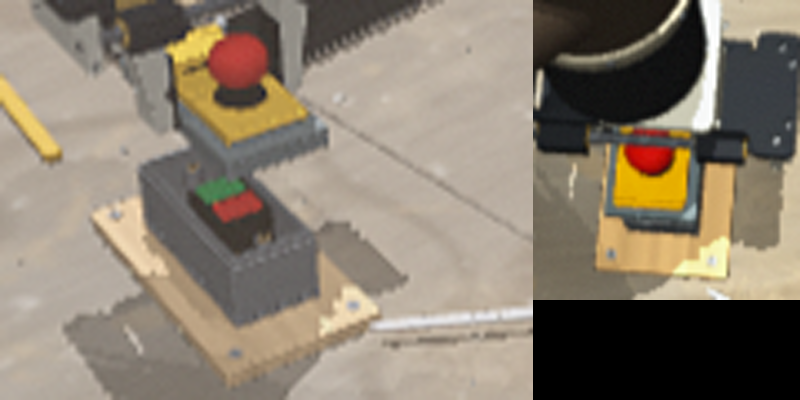

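The scene crop shows the cover level above the box, right way round, with its hinge at the gland end. The top crop shows the cover's near end with corners at about (608,212) and (697,225). Now I'll check how far off-centre it is.

Run:
```python
from meas import *
np.set_printoptions(precision=4,suppress=True)
s=cv2.imread("pics/sr2.png");t=cv2.imread("pics/tr2.png")
A=blob(s,*R,(270,160,30,25),1);B=blob(t,*R,(260,178,35,25),1)
print("knob s",A[0],A[2],"t",B[0],B[2],tri([A[0]],[B[0]])[0], "s@.165",onz("scene",[A[0]],.165))
s0=cv2.imread("pics/scene0.png"); A0=blob(s0,*R,(320,152,60,45),1); print("s0@.046",onz("scene",[A0[0]],.046))
# near-end corners of flap (top) in both
ft=np.array([[614-533,203],[686-533,207]])/np.array([267/80,300/90])+[240,145]
fs=np.array([[230,140],[308,113]])/4.442+[230,160]
q=tri(fs,ft);print(q,q.mean(0))
# flap -x end cols in the top view by yellow mask
m=blob(t,*Y,(255,180,40,40)); P=m[1][:,0,:]; print(m[2])
W=onz("top",P,.119+.024)[:,:2]
ax=np.array([.989,-.148]);ay=np.array([.148,.989]);print("flap y range",(W@ay).min(),(W@ay).max(),"minx",(W@ax).min())
t0=cv2.imread("pics/top0.png");m=blob(t0,*Y,(372,135,38,62));W=onz("top",m[1][:,0,:],.024)[:,:2];print("t0 y",(W@ay).min(),(W@ay).max(),(W@ax).min())
for c in([.606,-.1755],[.56,.112],[.55815,.1117],[.6042,-.1776]):print(c,np.dot(ax,c),np.dot(ay,c))
```

```text
knob s [283.1923 173.2923] 130 t [274.3646 191.9167] 96 [0.5278 0.1178 0.1626 0.0024] s@.165 [[0.5255 0.1207 0.165 ]]
s0@.046 [[ 0.5768 -0.1688  0.046 ]]
[[0.5033 0.1439 0.1346 0.0002]
 [0.4971 0.0963 0.1338 0.0007]] [0.5002 0.1201 0.1342 0.0004]
290
flap y range 0.16918934801857152 0.21747282186260267 minx 0.4739846137633383
t0 y -0.10870940723287968 -0.058843861446538505 0.5636234853944428
[0.606, -0.1755] 0.625308 -0.0838815
[0.56, 0.112] 0.537264 0.19364800000000001
[0.55815, 0.1117] 0.53547875 0.1930775
[0.6042, -0.1776] 0.6238385999999999 -0.08622480000000002
```

```bash
python3 -m creep '{"linear":[[-0.001,0,0.02],[-0.001,0,0.04],[-0.001,0,0.054],[-0.001,0,0.056],[-0.001,0,0.058],[-0.001,0,0.059],[-0.001,0,0.060],[-0.001,0,0.061],[-0.001,0,0.062],[-0.001,0,0.063],[-0.001,0,0.063]],"dr":[[0,0,0],[0,0,0],[0,0,0],[0,0,0],[0,0,0],[0,0,0],[0,0,0],[0,0,0],[0,0,0],[0,0,0],[0,0,0]],"claw":[-1,-1,-1,-1,-1,-1,-1,-1,-1,-1,-1]}' 55
python3 -c "
from h import *
o=sensors.get_obs();print(o['position'],o['tcp_rot'],o['ft_torque'],o['wrist_force'])
s=optics.camera('scene')[:,:,::-1];cv2.imwrite('pics/s3.png',cv2.resize(s[170:250,230:340],(800,582),interpolation=cv2.INTER_CUBIC))"
```

```text
t: 5.5
position: [0.5591, 0.1123, 0.1238]
tcp_rot: [[-0.989, 0.147, 0.0], [0.147, 0.989, 0.0], [-0.0, 0.0, -1.0]]
wrist_force: [1.1, 0.3, -3.8]
width: 0.0616
gripper_force: 55.0
[0.55914368 0.11233222 0.12383077] [[-9.89196797e-01  1.46593083e-01  4.05484697e-04]
 [ 1.46593186e-01  9.89196837e-01  2.35455517e-04]
 [-3.66588029e-04  2.92353137e-04 -9.99999890e-01]] [ 0.00696852 -0.0679699  -0.02538075] [ 1.09493368  0.28858619 -3.84193799]
```

View pics/s3.png

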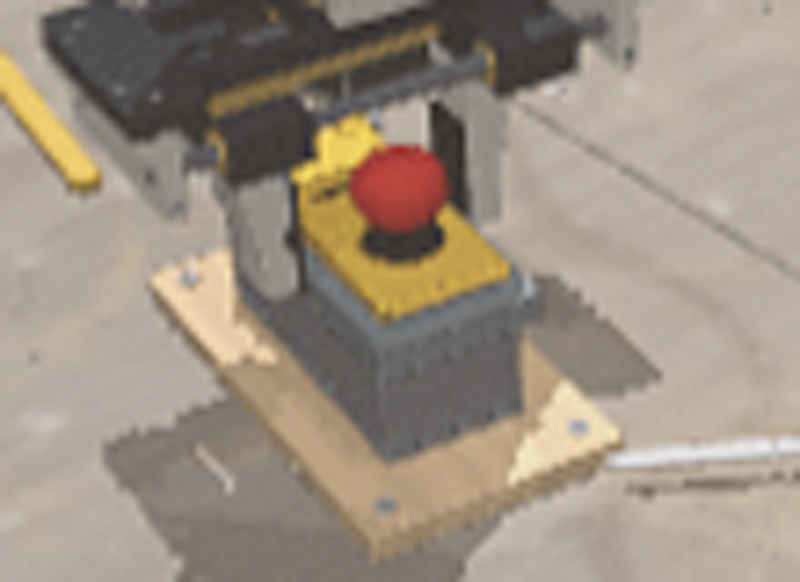

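The cover sits over the rim and is well aligned, with no contact force yet. I'll keep going down slowly.

```bash
python3 -m creep '{"linear":[[0,0,0.001],[0,0,0.002],[0,0,0.003],[0,0,0.004],[0,0,0.005]],"dr":[[0,0,0],[0,0,0],[0,0,0],[0,0,0],[0,0,0]],"claw":[-1,-1,-1,-1,-1]}' 55
python3 -m creep '{"linear":[[0,0,0.001],[0,0,0.002],[0,0,0.003]],"dr":[[0,0,0],[0,0,0],[0,0,0]],"claw":[-1,-1,-1]}' 55
```

```text
t: 5.97
position: [0.5591, 0.1124, 0.1203]
tcp_rot: [[-0.989, 0.146, 0.001], [0.146, 0.989, -0.0], [-0.001, -0.0, -1.0]]
wrist_force: [-13.5, 0.3, 25.7]
width: 0.0616
gripper_force: 55.0
t: 6.22
position: [0.5592, 0.1124, 0.1201]
tcp_rot: [[-0.989, 0.145, 0.002], [0.145, 0.989, -0.0], [-0.002, 0.0, -1.0]]
wrist_force: [-23.1, -0.1, 52.6]
width: 0.0615
gripper_force: 55.0
```

Contact, with a −x reaction, so the cover is slightly too far toward +x. I'll ease off, shift and retry.

```bash
python3 -m creep '{"linear":[[0,0,-0.004],[0.001,0,-0.005],[0.002,0,-0.005],[0.002,0,-0.004],[0.002,0,-0.002],[0.002,0,-0.001],[0.002,0,-0.0],[0.002,0,0]],"dr":[[0,0,0],[0,0,0],[0,0,0],[0,0,0],[0,0,0],[0,0,0],[0,0,0],[0,0,0]],"claw":[-1,-1,-1,-1,-1,-1,-1,-1]}' 55; python3 -c "
from h import *
o=sensors.get_obs();print(o['position'],o['ft_torque'],o['wrist_force'])"
```

```text
t: 6.88
position: [0.5582, 0.1129, 0.1201]
tcp_rot: [[-0.989, 0.145, 0.004], [0.145, 0.989, 0.0], [-0.004, 0.001, -1.0]]
wrist_force: [-14.1, -0.7, 43.8]
width: 0.0612
gripper_force: 55.0
[0.55824404 0.11291898 0.12013681] [-0.40622953  4.95626149 -0.22424585] [-14.13038127  -0.68402095  43.75022278]
```

```bash
python3 -m creep '{"linear":[[0,0,-0.004],[0.001,0,-0.005],[0.0015,0,-0.005],[0.0015,0,-0.004],[0.0015,0,-0.002],[0.0015,0,-0.001],[0.0015,0,-0.0],[0.0015,0,0]],"dr":[[0,0,0],[0,0,0],[0,0,0],[0,0,0],[0,0,0],[0,0,0],[0,0,0],[0,0,0]],"claw":[-1,-1,-1,-1,-1,-1,-1,-1]}' 55; python3 -c "
from h import *
o=sensors.get_obs();print(o['position'],o['tcp_rot'],o['ft_torque'],o['wrist_force'])"
```

```text
t: 7.55
position: [0.5581, 0.1131, 0.1202]
tcp_rot: [[-0.989, 0.145, 0.006], [0.145, 0.989, 0.001], [-0.006, 0.001, -1.0]]
wrist_force: [-8.6, -4.8, 40.4]
width: 0.0611
gripper_force: 55.0
[0.55805838 0.11305979 0.12017141] [[-9.89428158e-01  1.44908390e-01  5.78613295e-03]
 [ 1.44913664e-01  9.89444177e-01  5.00656222e-04]
 [-5.65250627e-03  1.33385309e-03 -9.99983135e-01]] [-1.60967579  2.61966515 -0.3340081 ] [-8.64628577 -4.79074802 40.35001883]
```

```bash
python3 -m creep '{"linear":[[0,0,-0.005],[0,0,-0.008],[0,0,-0.008],[0,0,-0.008],[0,0,-0.008]],"dr":[[0,0,0],[0,0,0],[0,0,0],[0,0,0],[0,0,0]],"claw":[-1,-1,-1,-1,-1]}' 55
python3 - <<'E'
from h import *
o=sensors.get_obs();print(o['position'],o['tcp_rot'],o['ft_torque'],o['wrist_force'])
s=optics.camera('scene')[:,:,::-1];t=optics.camera('top')[:,:,::-1]
cv2.imwrite('pics/t4.png',t);cv2.imwrite('pics/s4r.png',s)
c=np.zeros((600,800,3),np.uint8);c[:,:560]=cv2.resize(s[180:240,250:306],(560,600),interpolation=cv2.INTER_CUBIC);c[:300,560:]=cv2.resize(t[180:230,255:295],(240,300),interpolation=cv2.INTER_CUBIC)
cv2.imwrite('pics/c4.png',c)
E
```

```text
t: 7.97
position: [0.5582, 0.1131, 0.1234]
tcp_rot: [[-0.989, 0.146, 0.004], [0.146, 0.989, 0.001], [-0.004, 0.001, -1.0]]
wrist_force: [12.2, -4.1, -6.1]
width: 0.0611
gripper_force: 55.0
[0.55817441 0.11306106 0.12339675] [[-9.89225000e-01  1.46344198e-01  4.15643091e-03]
 [ 1.46348264e-01  9.89232889e-01  6.89947809e-04]
 [-4.01070830e-03  1.29080007e-03 -9.99991124e-01]] [-1.40370515 -4.35234066 -0.17449586] [12.22013384 -4.11465245 -6.14390201]
```

View pics/c4.png

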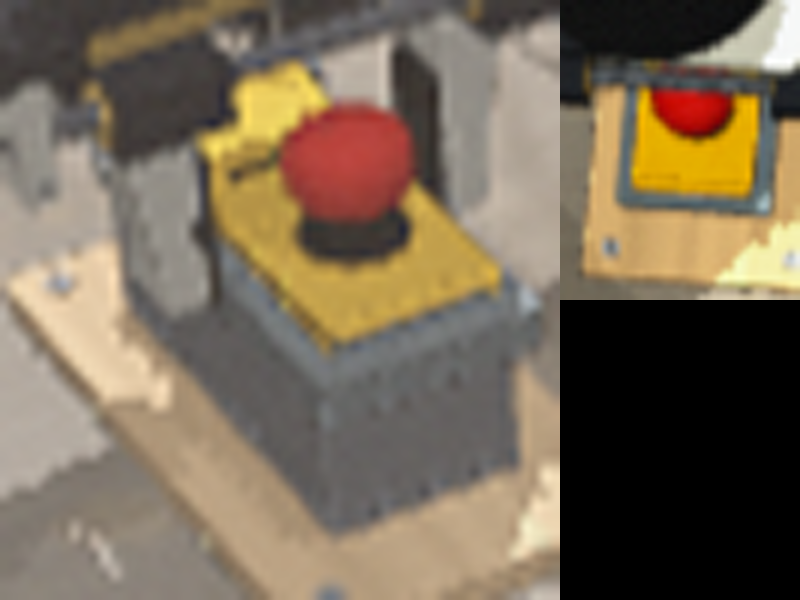

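```bash
python3 -m creep '{"linear":[[0,0,-0.004],[0,0,-0.008],[0,0,-0.012],[0,0,-0.012],[0,0,-0.012],[0,0,-0.012]],"dr":[[0,0,0],[0,0,0],[0,0,0],[0,0,0],[0,0,0],[0,0,0]],"claw":[-1,-1,-1,-1,-1,-1]}' 55
python3 - <<'E'
from meas import *
np.set_printoptions(precision=4,suppress=True)
o=sensors.get_obs();print(o['position'],o['tcp_rot'],o['ft_torque'],o['wrist_force'])
s=optics.camera('scene')[:,:,::-1].copy();t=optics.camera('top')[:,:,::-1].copy()
cv2.imwrite('pics/t5.png',t);cv2.imwrite('pics/s5r.png',s)
c=np.zeros((600,800,3),np.uint8);c[:,:560]=cv2.resize(s[175:235,250:306],(560,600),interpolation=cv2.INTER_CUBIC);c[:300,560:]=cv2.resize(t[180:230,255:295],(240,300),interpolation=cv2.INTER_CUBIC)
cv2.imwrite('pics/c5.png',c)
ax=np.array([.989,-.148]);ay=np.array([.148,.989])
m=blob(t,*Y,(255,180,40,40));W=onz("top",m[1][:,0,:],o['position'][2]-.0675+.024)[:,:2];print("flap y",(W@ay).min(),(W@ay).max(),"cover x'",(W@ax).min()+.0617, "tcp",ax@o['position'][:2],ay@o['position'][:2])
E
```

```text
t: 8.57
position: [0.558, 0.1132, 0.1353]
tcp_rot: [[-0.989, 0.146, 0.004], [0.146, 0.989, 0.001], [-0.004, 0.001, -1.0]]
wrist_force: [10.2, -2.8, -5.4]
width: 0.061
gripper_force: 55.0
[0.558  0.1132 0.1353] [[-0.9893  0.1462  0.0038]
 [ 0.1462  0.9893  0.0007]
 [-0.0037  0.0013 -1.    ]] [-0.9963 -3.9649 -0.0715] [10.2326 -2.8353 -5.4012]
flap y 0.1715625423397101 0.21958317386835952 cover x' 0.5398671702978031 tcp 0.5351435617220478 0.19457825694012332
```

View pics/c5.png

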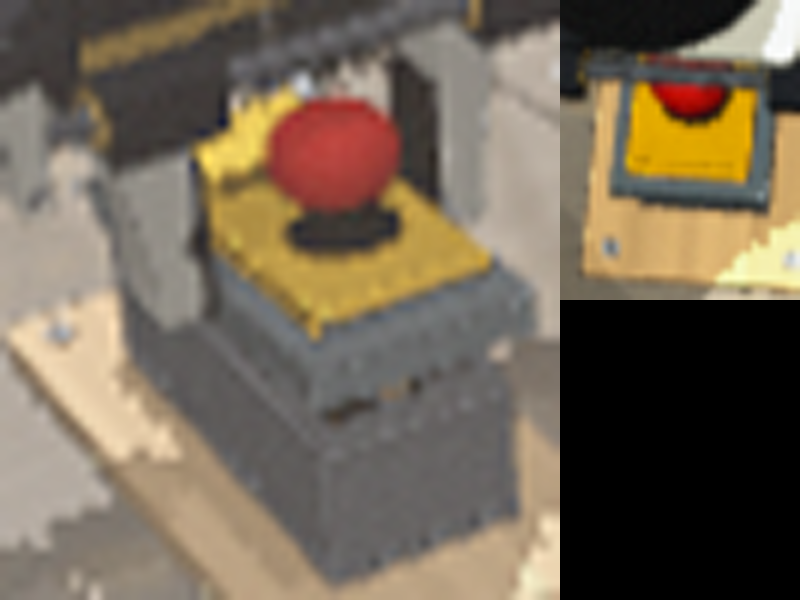

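The cover has pitched in the grip: its near end is raised and the far end is still touching the box. I'll lift it clear and measure the pitch.

```bash
python3 -m creep '{"linear":[[0,0,-0.006],[0,0,-0.015],[0,0,-0.025],[0,0,-0.025],[0,0,-0.025],[0,0,-0.025]],"dr":[[0,0,0],[0,0,0],[0,0,0],[0,0,0],[0,0,0],[0,0,0]],"claw":[-1,-1,-1,-1,-1,-1]}' 55
python3 - <<'E'
from meas import *
np.set_printoptions(precision=4,suppress=True)
o=sensors.get_obs();print(o['position'],o['tcp_rot'],o['ft_torque'],o['wrist_force'])
s=optics.camera('scene')[:,:,::-1].copy();t=optics.camera('top')[:,:,::-1].copy()
cv2.imwrite('pics/t6.png',t);cv2.imwrite('pics/s6r.png',s)
c=np.zeros((600,800,3),np.uint8);c[:,:560]=cv2.resize(s[165:225,250:306],(560,600),interpolation=cv2.INTER_CUBIC);c[:300,560:]=cv2.resize(t[180:230,255:295],(240,300),interpolation=cv2.INTER_CUBIC)
cv2.imwrite('pics/c6.png',c)
E
```

```text
t: 9.17
position: [0.5552, 0.1128, 0.1605]
tcp_rot: [[-0.989, 0.147, -0.0], [0.147, 0.989, 0.0], [0.0, 0.0, -1.0]]
wrist_force: [-0.3, -0.8, -4.2]
width: 0.0608
gripper_force: 55.0
[0.5552 0.1128 0.1605] [[-0.9892  0.1468 -0.0004]
 [ 0.1468  0.9892  0.0002]
 [ 0.0005  0.0001 -1.    ]] [0.0186 0.0824 0.0069] [-0.3401 -0.7836 -4.1571]
```

View pics/c6.png

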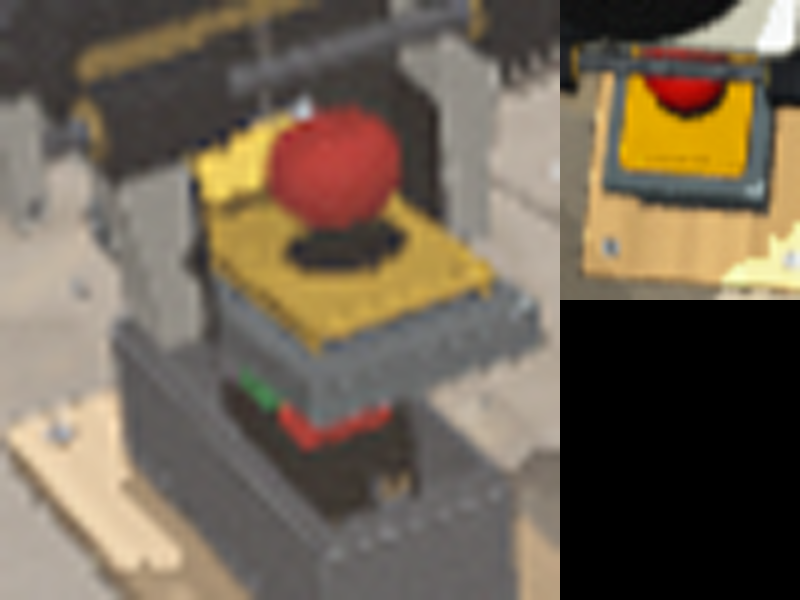

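Run:
```python
from meas import *
np.set_printoptions(precision=4,suppress=True)
fs=np.array([[320,348],[491,284]])/10+[250,165]; ft=np.array([[620-560,172],[749-560,178]])/6+[255,180]
q=tri(fs,ft);print("now",q,q.mean(0))
ax=np.array([.989,-.148]);ay=np.array([.148,.989]);print(ax@q[:,:2].mean(0),ay@q[:,:2].mean(0))
# knob height from the scene: knob on vertical plane y'=.1936
s=cv2.imread("pics/s6r.png");s2=cv2.imread("pics/sr2.png")
for im,b in((s,(272,170,25,25)),(s2,(270,160,30,25))):
    A=blob(im,*R,b,1);c,d=ray("scene",[A[0]]);d=d[0];k=(.1933-ay@c[:2])/(ay@d[:2]);p=c+k*d;print("knob plane",A[0],A[2],ax@p[:2],p[2])
```

```text
now [[0.5015 0.1457 0.1129 0.0016]
 [0.496  0.0976 0.112  0.0033]] [0.4988 0.1216 0.1125 0.0024]
0.4752767637225269 0.19409394738577948
knob plane [283.0084 181.3866] 119 0.5145998292670398 0.13495142164242457
knob plane [283.1923 173.2923] 130 0.509868973864359 0.15988311809204264
```

```bash
python3 -m creep '{"linear":[[0,0,-0.015],[0.0012,-0.0005,-0.026],[0.0012,-0.0005,-0.026],[0.0012,-0.0005,-0.026],[0.0012,-0.0005,-0.026],[0.0012,-0.0005,-0.026]],"dr":[[0,-0.035,0],[0,-0.07,0],[0,-0.07,0],[0,-0.07,0],[0,-0.07,0],[0,-0.07,0]],"claw":[-1,-1,-1,-1,-1,-1]}' 55
python3 - <<'E'
from meas import *
np.set_printoptions(precision=4,suppress=True)
ax=np.array([.989,-.148]);ay=np.array([.148,.989])
o=sensors.get_obs();T=np.array(o['tcp_rot']);p=o['position']+T[:,2]*.06;print(o['position'],T[:,2],"pad",ax@p[:2],ay@p[:2],p[2])
s=optics.camera('scene')[:,:,::-1].copy();t=optics.camera('top')[:,:,::-1].copy()
cv2.imwrite('pics/t7.png',t);cv2.imwrite('pics/s7r.png',s)
s2=cv2.imread("pics/sr2.png");t2=cv2.imread("pics/tr2.png")
for a,b in((s2,t2),(s,t)):
    A=blob(a,*R,(268,155,32,32),1);m=blob(b,*Y,(255,178,40,42));f=blob(a,*Y,(255,160,60,45))
    W=onz("top",m[1][:,0,:],.143)[:,:2];q=m[1][:,0,:]
    c,d=ray("scene",[A[0]]);d=d[0];k=(.1933-ay@c[:2])/(ay@d[:2]);g=c+k*d
    print("knob",A[0],A[2],ax@g[:2],g[2],"flap top minx'",(W@ax).min(),np.percentile(W@ax,8),"y'",(W@ay).min(),(W@ay).max(),"scene flap lowest",f[1][f[1][:,0,1].argmax(),0],"right",f[1][f[1][:,0,0].argmax(),0])
cr=lambda i:cv2.resize(i[155:235,250:310],(400,533),interpolation=cv2.INTER_CUBIC)
cv2.imwrite("pics/c7.png",np.hstack([cr(s2),cr(s)]))
E
```

```text
t: 9.77
position: [0.5541, 0.1124, 0.1858]
tcp_rot: [[-0.987, 0.147, 0.067], [0.146, 0.989, -0.011], [-0.068, -0.001, -0.998]]
wrist_force: [-0.1, -0.5, -4.4]
width: 0.0617
gripper_force: 55.0
[0.5541 0.1124 0.1858] [ 0.0674 -0.0106 -0.9977] pad 0.5355116286450164 0.1931145308501833 0.12596339218498326
knob [283.1923 173.2923] 130 0.509868973864359 0.15988311809204264 flap top minx' 0.4739846137633383 0.47487791067503 y' 0.16918934801857152 0.21747282186260267 scene flap lowest [281 191] right [298 185]
knob [282.2188 172.5625] 128 0.5148704150254663 0.15950582941403846 flap top minx' 0.4768188209824735 0.4773428241689207 y' 0.16957072111402754 0.21775432951669216 scene flap lowest [280 190] right [298 184]
```

View pics/c7.png

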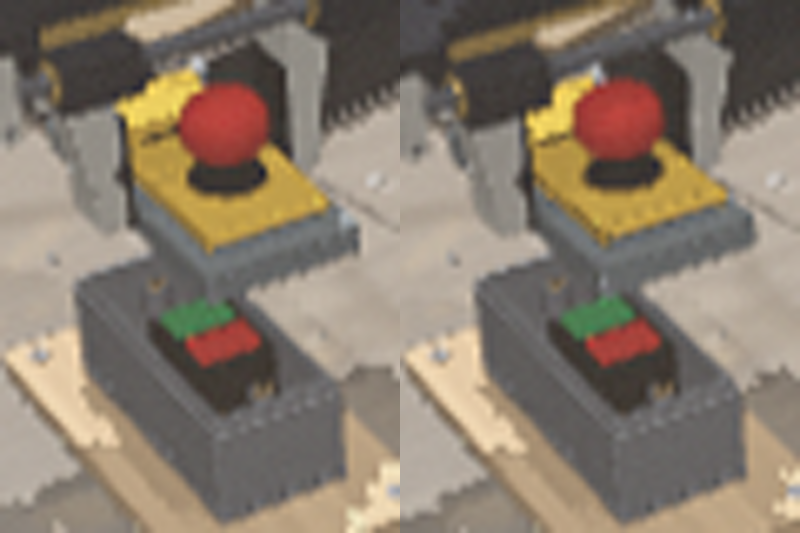

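The cover is level again, but it has slid about 3–4 mm toward +x in the grip. I'll shift it 5 mm back and lower gently.

```bash
python3 -m creep '{"linear":[[0.005,0,0.01],[0.007,0,0.03],[0.0085,0,0.05],[0.009,0,0.058],[0.0091,0,0.060],[0.0092,0,0.062],[0.0092,0,0.063],[0.0093,0,0.064],[0.0094,0,0.065],[0.0094,0,0.065]],"dr":[[0,0,0],[0,0,0],[0,0,0],[0,0,0],[0,0,0],[0,0,0],[0,0,0],[0,0,0],[0,0,0],[0,0,0]],"claw":[-1,-1,-1,-1,-1,-1,-1,-1,-1,-1]}' 55; python3 -c "
from h import *
o=sensors.get_obs();T=np.array(o['tcp_rot']);print(o['position']+T[:,2]*.06,o['ft_torque'],o['wrist_force'])"
```

```text
t: 10.7
position: [0.5499, 0.1134, 0.1222]
tcp_rot: [[-0.987, 0.147, 0.07], [0.146, 0.989, -0.01], [-0.071, 0.0, -0.998]]
wrist_force: [-4.2, 0.3, 5.6]
width: 0.0616
gripper_force: 55.0
[0.5540893  0.11275267 0.06233169] [ 0.26426953  1.60609187 -0.0802121 ] [-4.15125059  0.28782432  5.59348663]
```

Contact again at the −x end. I'll release here so the cover settles level on its own, then measure it unobstructed.

```bash
python3 -m creep '{"linear":[[0,0,0],[0,0,0],[0,0,0],[0,0,0],[0,0,0],[-0.001,0,-0.02],[-0.003,0,-0.05],[-0.006,0,-0.09],[-0.008,-0.03,-0.12],[-0.01,-0.07,-0.14],[-0.01,-0.11,-0.15],[-0.01,-0.15,-0.15]],"dr":[[0,0,0],[0,0,0],[0,0,0],[0,0,0],[0,0,0],[0,0,0],[0,0.035,0],[0,0.07,0],[0,0.07,0],[0,0.07,0],[0,0.07,0],[0,0.07,0]],"claw":[1,1,1,1,1,1,1,1,1,1,1,1]}' 55; python3 -m creep '{"linear":[[0,-0.04,0],[0,-0.08,0],[0,-0.12,0],[0,-0.12,0],[0,-0.12,0]],"dr":[[0,0,0],[0,0,0],[0,0,0],[0,0,0],[0,0,0]],"claw":[1,1,1,1,1]}' 55
cat > look.py <<'E'
from meas import *
import sys
np.set_printoptions(precision=4,suppress=True)
n=sys.argv[1]
s=optics.camera('scene')[:,:,::-1].copy();t=optics.camera('top')[:,:,::-1].copy()
cv2.imwrite(f'pics/t{n}.png',t);cv2.imwrite(f'pics/s{n}.png',s)
ax=np.array([.989,-.148]);ay=np.array([.148,.989])
Ry=blob(t,(0,80,80),(34,255,255),(264,145,40,70)) if 0 else blob(t,*Y,(262,150,45,70))
A=blob(s,*R,(255,160,60,60),1);B=blob(t,*R,(262,150,45,70),1);k=tri([A[0]],[B[0]])[0]
print("areas",Ry[2],A[2],B[2],"knob",k,"x',y'",ax@k[:2],ay@k[:2])
for z in(.072,.078):
    W=onz("top",np.vstack([Ry[1][:,0],B[1][:,0]]),z)[:,:2]
    r=cv2.minAreaRect(np.float32(W*1000));c=np.array(r[0])/1000;print("flap",z,r,"cover x',y'",ax@c+.0035,ay@c,"ends",(W@ax).min(),(W@ax).max())
    k2=onz("top",[B[0]],z+.022)[0];print("knob x'->cover",ax@k2[:2]+.026,ay@k2[:2])
x,y,w,h=255,145,55,75
I=t[y:y+h,x:x+w];lab=cv2.cvtColor(I,cv2.COLOR_BGR2LAB).astype(int);hsv=cv2.cvtColor(I,cv2.COLOR_BGR2HSV)
m=np.uint8((abs(lab[:,:,2]-128)<8)|((hsv[:,:,1]>185)))*255;m=cv2.morphologyEx(m,cv2.MORPH_OPEN,np.ones((3,3)))
c=max(cv2.findContours(m,0,1)[0],key=cv2.contourArea)+np.array([x,y]);r=cv2.minAreaRect(np.float32(onz("top",c[:,0,:],.061)[:,:2]*1000));cc=np.array(r[0])/1000
print("skirt",r,ax@cc,ay@cc)
E
python3 look.py 8
```

```text
t: 11.7
position: [0.5281, -0.0345, 0.2746]
tcp_rot: [[-0.989, 0.145, 0.005], [0.145, 0.989, 0.001], [-0.005, 0.002, -1.0]]
wrist_force: [1.4, -1.7, -1.3]
width: 0.0881
gripper_force: 0.0
t: 12.12
position: [0.509, -0.1544, 0.2714]
tcp_rot: [[-0.989, 0.151, -0.0], [0.151, 0.989, -0.0], [0.0, -0.0, -1.0]]
wrist_force: [0.0, 0.3, -0.9]
width: 0.0875
gripper_force: 0.0
areas 82 122 6 knob [0.5203 0.1273 0.1021 0.0087] x',y' 0.4957066286484206 0.20291292056598742
flap 0.072 ((526.3922729492188, 136.9501190185547), (9.560871124267578, 58.59741973876953), 86.8161849975586) cover x',y' 0.5038333403320312 0.21334972410583497 ends 0.47095497719690027 0.5292849193362354
knob x'->cover 0.5258169745577465 0.20760557656213585
flap 0.078 ((525.156982421875, 136.32235717773438), (9.502588272094727, 58.240257263183594), 86.81617736816406) cover x',y' 0.5027045467529296 0.21254604464721683 ends 0.4700052159099284 0.5279796514144389
knob x'->cover 0.5246655756975164 0.20681933721458182
skirt ((581.8269653320312, 154.325439453125), (60.11642074584961, 38.84492111206055), 15.39793586730957) 0.5525867036743164 0.23873825048828123
```

```bash
python3 -m creep '{"linear":[[0,-0.04,-0.01],[0,-0.08,-0.01],[0,-0.12,-0.01],[0,-0.16,-0.01],[0,-0.2,-0.01],[0,-0.24,-0.01],[0,-0.26,-0.01]],"dr":[[0,0,0],[0,0,0],[0,0,0],[0,0,0],[0,0,0],[0,0,0],[0,0,0]],"claw":[1,1,1,1,1,1,1]}' 55
python3 look.py 9
```

```text
t: 12.8
position: [0.4718, -0.4116, 0.2811]
tcp_rot: [[-0.989, 0.146, -0.001], [0.146, 0.989, -0.0], [0.001, -0.0, -1.0]]
wrist_force: [0.9, -0.1, 0.4]
width: 0.0873
gripper_force: 0.0
areas 785 121 131 knob [0.5269 0.118  0.0936 0.0005] x',y' 0.5036833838404148 0.1946916342348827
flap 0.072 ((550.9929809570312, 114.19393157958984), (49.61565017700195, 115.51033782958984), 83.32109069824219) cover x',y' 0.5315313562927244 0.19448475951385497 ends 0.47049311832098084 0.5858195135063585
knob x'->cover 0.5297512370571174 0.19485071610819735
flap 0.078 ((549.6077270507812, 113.7048568725586), (49.31324768066406, 114.80631256103516), 83.32109069824219) cover x',y' 0.5302337232360839 0.19379604705047604 ends 0.46954617195013476 0.5841696811535431
knob x'->cover 0.5285753117322183 0.19414399144334027
skirt ((560.5941162109375, 112.91520690917969), (60.880794525146484, 139.14181518554688), 81.84855651855469) 0.5377161303100585 0.19464106883239746
```

```bash
cat > cor.py <<'E'
from meas import *
np.set_printoptions(precision=4,suppress=True)
ax=np.array([.989,-.148]);ay=np.array([.148,.989])
def mask(i,box):
    a=blob(i,*Y,box);b=blob(i,*R,box,1);return cv2.convexHull(np.vstack([a[1],b[1]])),cv2.convexHull(a[1])
def go(s,t,bs,bt):
    hs=mask(s,bs)[1][:,0].astype(float);ht=mask(t,bt)[1][:,0].astype(float)
    ex=lambda h,d:h[h@np.array(d)>(h@np.array(d)).max()-.8].mean(0)
    S=[ex(hs,(-1,.15)),ex(hs,(-.1,1)),ex(hs,(1,.0))]
    T=[ex(ht,(-1,-1)),ex(ht,(-1,1)),ex(ht,(1,1))]
    q=tri(S,T)
    for r in q: print("x' y' z err",ax@r[:2],ay@r[:2],r[2:])
if __name__=="__main__":
    import sys
    go(cv2.imread("pics/scene0.png"),cv2.imread("pics/top0.png"),(320,152,60,45),(372,135,38,62))
    for n in sys.argv[1:]: print(n);go(cv2.imread(f"pics/s{n}.png"),cv2.imread(f"pics/t{n}.png"),(250,170,60,55),(262,150,45,70))
E
python3 cor.py 9
```

```text
x' y' z err 0.6766574255179467 -0.07851936299835906 [-0.0093  0.0348]
x' y' z err 0.5686474008681416 -0.057911008470365094 [0.0254 0.0108]
x' y' z err 0.5714428242195922 -0.09618617006638985 [0.0284 0.021 ]
9
x' y' z err 0.5769833375710598 0.20495299574214526 [0.0391 0.0506]
x' y' z err 0.4694361007941937 0.2145492763927953 [0.0862 0.0025]
x' y' z err 0.4760243798423579 0.18003281880908034 [0.0777 0.0192]
```

```bash
python3 -m creep '{"linear":[[0,0.04,0],[0,0.08,0],[-0.001,0.12,0],[-0.001,0.16,0],[-0.002,0.2,0],[-0.003,0.24,0],[-0.004,0.28,0],[-0.005,0.32,0],[-0.005,0.36,0],[-0.006,0.4,0],[-0.007,0.44,0],[-0.007,0.48,0]],"dr":[[0,0,0],[0,0,0],[0,0,0],[0,0,0],[0,0,0],[0,0,0],[0,0,0],[0,0,0],[0,0,0],[0,0,0],[0,0,0],[0,0,0]],"claw":[1,1,1,1,1,1,1,1,1,1,1,1]}' 25
python3 -m creep '{"linear":[[0,0.03,0],[0,0.051,0.02],[0,0.051,0.03],[0,0.051,0.03],[0,0.051,0.03]],"dr":[[0,0,0],[0,0,0],[0,0,0],[0,0,0],[0,0,0]],"claw":[1,1,1,1,1]}' 25
python3 -c "
from h import *
o=sensors.get_obs();T=np.array(o['tcp_rot']);print(T.T@(np.array([.5565,.1129,.120])-o['position']),np.degrees(np.arctan2(T[1,1],T[0,1])))"
```

```text
t: 13.9
position: [0.5483, 0.0683, 0.2818]
tcp_rot: [[-0.99, 0.144, 0.001], [0.144, 0.99, 0.0], [-0.001, 0.001, -1.0]]
wrist_force: [0.3, 0.5, -0.0]
width: 0.0876
gripper_force: 0.0
t: 14.32
position: [0.5556, 0.1158, 0.2511]
tcp_rot: [[-0.99, 0.144, -0.001], [0.144, 0.99, -0.001], [0.001, -0.001, -1.0]]
wrist_force: [-0.5, -0.4, -0.1]
width: 0.0878
gripper_force: 0.0
[-0.0014909  -0.00257509  0.13106499] 81.70604717666087
```

Now down, grip lightly, move +x 4.5 mm, then release.

```bash
python3 -m creep '{"linear":[[-0.0015,-0.0025,0.04],[-0.0015,-0.0025,0.08],[-0.0015,-0.0025,0.11],[-0.0015,-0.0025,0.125],[-0.0015,-0.0025,0.131],[-0.0015,-0.0025,0.131],[-0.0015,-0.0025,0.131]],"dr":[[0,0,0],[0,0,0],[0,0,0],[0,0,0],[0,0,0],[0,0,0],[0,0,0]],"claw":[1,1,1,1,1,1,1]}' 15
python3 -m creep '{"linear":[[0,0,0],[0,0,0],[0,0,0],[0,0,0],[0,0,0],[0,0,0],[0,0,0]],"dr":[[0,0,0],[0,0,0],[0,0,0],[0,0,0],[0,0,0],[0,0,0],[0,0,0]],"claw":[-1,-1,-1,-1,-1,-1,-1]}' 15
python3 -m creep '{"linear":[[-0.001,0,0],[-0.002,0,0],[-0.003,0,0],[-0.004,0,0],[-0.0045,0,0],[-0.0045,0,0]],"dr":[[0,0,0],[0,0,0],[0,0,0],[0,0,0],[0,0,0],[0,0,0]],"claw":[-1,-1,-1,-1,-1,-1]}' 15
```

```text
t: 14.9
position: [0.5583, 0.1121, 0.1219]
tcp_rot: [[-0.989, 0.147, 0.002], [0.147, 0.989, 0.001], [-0.002, 0.001, -1.0]]
wrist_force: [0.6, 0.2, 0.6]
width: 0.0874
gripper_force: 0.0
t: 15.48
position: [0.5577, 0.1122, 0.1211]
tcp_rot: [[-0.989, 0.146, 0.001], [0.146, 0.989, 0.0], [-0.001, 0.0, -1.0]]
wrist_force: [-1.6, 1.1, 6.5]
width: 0.062
gripper_force: 15.0
t: 15.98
position: [0.5591, 0.1119, 0.1207]
tcp_rot: [[-0.989, 0.147, -0.005], [0.147, 0.989, 0.0], [0.005, -0.001, -1.0]]
wrist_force: [-16.6, 7.7, 15.0]
width: 0.0621
gripper_force: 15.0
```

```bash
python3 -m creep '{"linear":[[0,0,0],[0,0,0],[0,0,0],[0,0,0],[0,0,0]],"dr":[[0,0,0],[0,0,0],[0,0,0],[0,0,0],[0,0,0]],"claw":[0.6,0.6,0.6,0.6,0.6]}' 15
python3 - <<'E'
from meas import *
A=blob(cv2.imread("pics/s9.png"),*R,(255,160,60,60),1)
s=optics.camera("scene")[:,:,::-1].copy();cv2.imwrite("pics/s10.png",s);B=blob(s,*R,(255,160,60,60),1);print(A[0],A[2],B[0],B[2])
ax=np.array([.989,-.148]);ay=np.array([.148,.989])
for X in(A,B):
    c,d=ray("scene",[X[0]]);d=d[0];k=(.1942-ay@c[:2])/(ay@d[:2]);g=c+k*d;print(ax@g[:2],g[2])
E
```

```text
t: 16.4
position: [0.562, 0.1112, 0.1203]
tcp_rot: [[-0.989, 0.147, -0.0], [0.147, 0.989, -0.0], [0.0, -0.0, -1.0]]
wrist_force: [-0.5, 0.9, 0.0]
width: 0.0703
gripper_force: 0.0
[285.90082645 197.80991736] 121 [285.8968254  197.74603175] 126
0.5041586911962472 0.09312754079423768
0.5041517821246535 0.09332094441824668
```

```bash
python3 -m creep '{"linear":[[0,0,0],[0,0,0],[0,0,0],[0,0,0],[0.001,0,0],[0.002,0,0],[0.003,0,0],[0.003,0,0],[0.003,0,0]],"dr":[[0,0,0],[0,0,0],[0,0,0],[0,0,0],[0,0,0],[0,0,0],[0,0,0],[0,0,0],[0,0,0]],"claw":[-1,-1,-1,-1,-1,-1,-1,-1,-1]}' 15
cat > kn.py <<'E'
from meas import *
s=optics.camera("scene")[:,:,::-1].copy();B=blob(s,*R,(255,160,60,60),1)
ax=np.array([.989,-.148]);ay=np.array([.148,.989]);o=sensors.get_obs()
c,d=ray("scene",[B[0]]);d=d[0];k=(.1942-ay@c[:2])/(ay@d[:2]);g=c+k*d;print("knob",B[0],B[2],"x' z",ax@g[:2],g[2],"F",o['wrist_force'],"tcp x'",ax@o['position'][:2],o['position'][2])
E
python3 kn.py
```

```text
t: 17.2
position: [0.5588, 0.112, 0.1203]
tcp_rot: [[-0.989, 0.147, -0.0], [0.147, 0.989, 0.0], [0.0, 0.0, -1.0]]
wrist_force: [1.2, 1.9, -4.1]
width: 0.0618
gripper_force: 15.0
knob [286.416 198.416] 125 x' z 0.5015457333049619 0.09278020632609663 F [ 0.16214167  2.58126785 -3.58964059] tcp x' 0.536075706472681 0.12030525637178902
```

Moving toward −x is free, and that fits with the force readings. I'll release and see if it seats.

```bash
python3 -m creep '{"linear":[[0,0,0],[0,0,0],[0,0,0],[0,0,0]],"dr":[[0,0,0],[0,0,0],[0,0,0],[0,0,0]],"claw":[0.6,0.6,0.6,0.6]}' 15; python3 kn.py
```

```text
t: 17.58
position: [0.5589, 0.1116, 0.1206]
tcp_rot: [[-0.989, 0.147, -0.0], [0.147, 0.989, -0.0], [-0.0, -0.0, -1.0]]
wrist_force: [0.2, -0.3, 0.3]
width: 0.07
gripper_force: 0.0
knob [286.496 198.464] 125 x' z 0.5011199437513131 0.09287472794271168 F [-0.16220153 -0.54853617 -0.49719188] tcp x' 0.5362648199862445 0.12063200370705157
```

```bash
python3 -m creep '{"linear":[[0,0,0],[0,0,0],[0,0,0],[0,0,0],[0.001,0,0],[0.002,0,0],[0.002,0,0]],"dr":[[0,0,0],[0,0,0],[0,0,0],[0,0,0],[0,0,0],[0,0,0],[0,0,0]],"claw":[-1,-1,-1,-1,-1,-1,-1]}' 15; python3 kn.py
python3 -m creep '{"linear":[[0,0,0],[0,0,0],[0,0,0],[0,0,0]],"dr":[[0,0,0],[0,0,0],[0,0,0],[0,0,0]],"claw":[0.6,0.6,0.6,0.6]}' 15; python3 kn.py
```

```text
t: 18.22
position: [0.5571, 0.1123, 0.1205]
tcp_rot: [[-0.989, 0.147, 0.001], [0.147, 0.989, 0.0], [-0.0, 0.0, -1.0]]
wrist_force: [1.0, 1.5, -2.2]
width: 0.0618
gripper_force: 15.0
knob [287.02325581 198.86821705] 129 x' z 0.4983609333174287 0.09321403441929754 F [ 2.07089544  0.60208592 -1.26141131] tcp x' 0.5343832133174458 0.12049604377109004
t: 18.6
position: [0.5568, 0.112, 0.1204]
tcp_rot: [[-0.989, 0.147, -0.0], [0.147, 0.989, -0.0], [0.0, -0.0, -1.0]]
wrist_force: [-0.4, -0.0, 0.2]
width: 0.0701
gripper_force: 0.0
knob [286.93650794 198.80952381] 126 x' z 0.498817475425851 0.09313324641580178 F [-0.76412633 -0.72685544  0.27475782] tcp x' 0.5341134289888967 0.12043827716210326
```

```bash
python3 -m creep '{"linear":[[0,0,0],[0,0,0],[0,0,0],[0,0,0],[-0.001,0,0],[-0.002,0,0],[-0.002,0.001,0],[-0.002,0.002,0],[-0.002,0.002,0]],"dr":[[0,0,0],[0,0,0],[0,0,0],[0,0,0],[0,0,0],[0,0,0],[0,0,0],[0,0,0],[0,0,0]],"claw":[-1,-1,-1,-1,-1,-1,-1,-1,-1]}' 15; python3 kn.py
python3 -m creep '{"linear":[[0,0.001,0],[0,0.002,0],[0,0.002,0]],"dr":[[0,0,0],[0,0,0],[0,0,0]],"claw":[-1,-1,-1]}' 15; python3 kn.py
python3 -m creep '{"linear":[[0,-0.001,0],[0,-0.002,0],[0,-0.003,0],[0,-0.004,0],[0,-0.005,0],[0,-0.006,0],[0,-0.006,0]],"dr":[[0,0,0],[0,0,0],[0,0,0],[0,0,0],[0,0,0],[0,0,0],[0,0,0]],"claw":[-1,-1,-1,-1,-1,-1,-1]}' 15; python3 kn.py
```

```text
t: 19.4
position: [0.5579, 0.1128, 0.1204]
tcp_rot: [[-0.989, 0.147, -0.003], [0.147, 0.989, -0.002], [0.003, -0.002, -1.0]]
wrist_force: [-6.0, -3.3, 6.0]
width: 0.0616
gripper_force: 15.0
knob [286.62204724 198.77952756] 127 x' z 0.500557944785867 0.09225198889050457 F [-5.32640602 -2.29682951  4.62177277] tcp x' 0.5350223286815511 0.12038862166368372
t: 19.7
position: [0.5587, 0.1146, 0.1204]
tcp_rot: [[-0.989, 0.147, -0.002], [0.147, 0.989, -0.002], [0.002, -0.002, -1.0]]
wrist_force: [-3.2, -5.2, 4.9]
width: 0.0618
gripper_force: 15.0
knob [285.85714286 198.92857143] 126 x' z 0.5049214506515565 0.08937562579017333 F [-3.90438738 -5.34676405  5.47443505] tcp x' 0.5355418734837936 0.12041368544915428
t: 20.33
position: [0.5594, 0.1116, 0.1206]
tcp_rot: [[-0.989, 0.147, 0.002], [0.147, 0.989, 0.003], [-0.002, 0.003, -1.0]]
wrist_force: [-1.6, 10.2, -1.9]
width: 0.0619
gripper_force: 15.0
knob [286.375     198.3203125] 128 x' z 0.5017317888393533 0.09296050776111298 F [-2.93951436  9.82546501 -1.1133865 ] tcp x' 0.5367677932774669 0.12058944279027681
```

The −y limit sits at y'≈0.193, so the cover was against that side the whole time. I'll move about +3 mm in y and release.

```bash
python3 -m creep '{"linear":[[0,0.002,0],[0,0.004,0],[0.0005,0.006,0],[0.0005,0.006,0],[0.0005,0.006,0]],"dr":[[0,0,0],[0,0,0],[0,0,0],[0,0,0],[0,0,0]],"claw":[-1,-1,-1,-1,-1]}' 15; python3 kn.py
python3 -m creep '{"linear":[[0,0,0],[0,0,0],[0,0,0],[0,0,0]],"dr":[[0,0,0],[0,0,0],[0,0,0],[0,0,0]],"claw":[0.6,0.6,0.6,0.6]}' 15; python3 kn.py
```

```text
t: 20.8
position: [0.5591, 0.1152, 0.1205]
tcp_rot: [[-0.989, 0.146, -0.0], [0.146, 0.989, -0.001], [0.0, -0.001, -1.0]]
wrist_force: [1.5, -5.4, 1.6]
width: 0.0618
gripper_force: 15.0
knob [285.50393701 198.94488189] 127 x' z 0.5069266058787508 0.08820831870537438 F [ 0.83503029 -5.83661164  1.74728149] tcp x' 0.5358709693508492 0.12050759553763862
t: 21.18
position: [0.559, 0.1161, 0.1204]
tcp_rot: [[-0.989, 0.147, 0.0], [0.147, 0.989, 0.0], [-0.0, 0.0, -1.0]]
wrist_force: [-0.5, 0.4, 0.1]
width: 0.07
gripper_force: 0.0
knob [285.49606299 198.94488189] 127 x' z 0.5069712373377482 0.08818341895379889 F [-0.45236687  0.07070991 -0.10470014] tcp x' 0.5357149125162668 0.120400825688842
```

```bash
python3 -m creep '{"linear":[[0,0,-0.03],[0,0,-0.07],[0,-0.03,-0.10],[0,-0.07,-0.12],[0,-0.11,-0.13],[0,-0.15,-0.13],[0,-0.19,-0.13],[0,-0.23,-0.13],[0,-0.27,-0.13],[0,-0.31,-0.13],[0,-0.35,-0.13],[0,-0.39,-0.13]],"dr":[[0,0,0],[0,0,0],[0,0,0],[0,0,0],[0,0,0],[0,0,0],[0,0,0],[0,0,0],[0,0,0],[0,0,0],[0,0,0],[0,0,0]],"claw":[1,1,1,1,1,1,1,1,1,1,1,1]}' 25
python3 -m creep '{"linear":[[0,-0.04,0],[0,-0.08,0],[0,-0.11,0],[0,-0.11,0]],"dr":[[0,0,0],[0,0,0],[0,0,0],[0,0,0]],"claw":[1,1,1,1]}' 25
python3 look.py 11
python3 - <<'E'
from meas import *
np.set_printoptions(precision=1,suppress=True)
for n,i,b in(("bench",cv2.imread("pics/scene0.png"),(320,152,60,45)),("9",cv2.imread("pics/s9.png"),(255,170,60,60)),("11",cv2.imread("pics/s11.png"),(255,170,60,60))):
    # scene yellow with looser threshold
    a=blob(i,(18,90,60),(36,255,255),b);h=cv2.convexHull(a[1]);p=cv2.approxPolyDP(h,2,True)[:,0];print(n,a[2],p.tolist())
E
```

```text
t: 22.23
position: [0.5013, -0.2716, 0.2506]
tcp_rot: [[-0.989, 0.146, 0.001], [0.146, 0.989, 0.0], [-0.001, 0.0, -1.0]]
wrist_force: [0.5, 0.5, 0.5]
width: 0.0876
gripper_force: 0.0
t: 22.57
position: [0.4845, -0.3832, 0.2498]
tcp_rot: [[-0.989, 0.15, -0.001], [0.15, 0.989, -0.0], [0.001, -0.001, -1.0]]
wrist_force: [0.1, 0.3, -0.1]
width: 0.088
gripper_force: 0.0
areas 784 118 127 knob [0.5241 0.1214 0.0933 0.0002] x',y' 0.5003732295171671 0.197582031848265
flap 0.072 ((548.3440551757812, 117.66700744628906), (49.02137756347656, 115.34980773925781), 82.75350189208984) cover x',y' 0.5283975534667968 0.1975275905303955 ends 0.4671366383019191 0.5823398493207708
knob x'->cover 0.5262967231148363 0.19758054721021384
flap 0.078 ((546.9749145507812, 117.15676879882812), (48.72262191772461, 114.64675903320312), 82.7535171508789) cover x',y' 0.527118988708496 0.19682033169555663 ends 0.4662101488503269 0.5807112246643729
knob x'->cover 0.5251423334689033 0.19685680458936444
skirt ((559.8175659179688, 115.91246032714844), (61.942909240722656, 141.27365112304688), 81.7014389038086) 0.5365045285644531 0.19749042301940917
bench 277 [[332, 167], [344, 162], [365, 178], [352, 183]]
9 440 [[264, 191], [281, 186], [300, 210], [283, 216]]
11 443 [[263, 192], [280, 187], [300, 211], [283, 218]]
```

```bash
cat > quad.py <<'E'
from meas import *
np.set_printoptions(precision=4,suppress=True)
ax=np.array([.989,-.148]);ay=np.array([.148,.989])
def quad(img,box,lo):
    x,y,w,h=box;I=cv2.resize(img[y:y+h,x:x+w],None,fx=6,fy=6,interpolation=cv2.INTER_CUBIC)
    a=blob(I,lo,(36,255,255),(0,0,w*6,h*6));b=blob(I,*R,(0,0,w*6,h*6),1)
    H=cv2.convexHull(a[1])[:,0]
    P=cv2.approxPolyDP(cv2.convexHull(a[1]),10,True)[:,0]
    # 4 longest edges -> refine by fitLine on hull contour points
    c=a[1][:,0].astype(float);n=len(P);E=sorted(range(n),key=lambda i:-np.linalg.norm(P[i]-P[(i+1)%n]))[:4];L=[]
    for i in sorted(E):
        p,q=P[i].astype(float),P[(i+1)%n].astype(float);d=(q-p)/np.linalg.norm(q-p);nn=np.array([-d[1],d[0]])
        s=(c-p)@d;m=(abs((c-p)@nn)<5)&(s>.1*np.linalg.norm(q-p))&(s<.9*np.linalg.norm(q-p))
        L.append(cv2.fitLine(np.float32(c[m]),cv2.DIST_HUBER,0,.01,.01).ravel())
    out=[]
    for k in range(4):
        u,v=L[k],L[(k+1)%4];t=np.linalg.solve(np.c_[u[:2],-v[:2]],v[2:]-u[2:])[0];out.append(u[2:]+t*u[:2])
    return (np.array(out)+.5)/6-.5+[x,y]
def show(s,t,bs,bt):
    a=quad(s,bs,(18,90,60));b=quad(t,bt,(18,120,80))
    a=np.array([a[a[:,0].argmin()],a[a[:,1].argmin()],a[a[:,0].argmax()],a[a[:,1].argmax()]])
    f=lambda u,v:b[(b@np.array([u,v])).argmax()];b=np.array([f(-1,-1),f(1,-1),f(1,1),f(-1,1)])
    q=tri(a,b);r=np.c_[q[:,:2]@ax,q[:,:2]@ay,q[:,2:]];print(r,"+x end z",r[:2,2].mean(),"-x end z",r[2:,2].mean(),"c",r[:,:2].mean(0))
if __name__=="__main__":
    import sys
    show(cv2.imread("pics/scene0.png"),cv2.imread("pics/top0.png"),(320,152,60,45),(372,135,38,62))
    for n in sys.argv[1:]: print(n);show(cv2.imread(f"pics/s{n}.png"),cv2.imread(f"pics/t{n}.png"),(252,175,60,55),(258,145,50,75))
E
python3 quad.py 9 11
python3 - <<'E'
from meas import *
ax=np.array([.989,-.148]);ay=np.array([.148,.989])
t=cv2.imread("pics/t11.png")
# gland: dark/red px beyond +x of board centre line
for X in np.arange(.050,.100,.003):
    pass
import numpy as np
m=optics.camera_model("top");T=np.linalg.inv(np.array(m['world_from_camera']))
def pix(P):
    q=T[:3,:3]@P+T[:3,3];x=np.array([q[0]/-q[2],-q[1]/-q[2]]);x=x*(1+m['k1']*(x@x));return np.array([m['fx']*x[0]+m['cx'],m['fy']*x[1]+m['cy']])
for n in("top0","t11"):
  im=cv2.imread(f"pics/{n}.png")
  print(n,[(round(X,3),im[tuple(np.round(pix(np.r_[ax*(.5373+X)+ay*.1945,.058])[::-1]).astype(int))].tolist()) for X in list(np.arange(.045,.09,.0025))])
E
```

```text
[[ 0.6809 -0.0581  0.0189  0.0035]
 [ 0.6776 -0.1079  0.0229  0.001 ]
 [ 0.5641 -0.1092  0.019   0.002 ]
 [ 0.5654 -0.0589  0.0164  0.0033]] +x end z 0.02091670121202263 -x end z 0.01769993586993876 c [ 0.622  -0.0835]
9
[[0.5855 0.2196 0.0763 0.0013]
 [0.5845 0.1707 0.0793 0.001 ]
 [0.4713 0.1703 0.0659 0.0007]
 [0.4712 0.2195 0.0659 0.0004]] +x end z 0.077794563284525 -x end z 0.06590181316220367 c [0.5281 0.195 ]
11
[[0.5823 0.2224 0.0765 0.    ]
 [0.5806 0.1736 0.0795 0.0006]
 [0.4678 0.1734 0.0661 0.0005]
 [0.4688 0.2227 0.0644 0.0011]] +x end z 0.07799423453526286 -x end z 0.06524919876825874 c [0.5249 0.198 ]
top0 [(np.float64(0.045), [87, 139, 153]), (np.float64(0.048), [103, 107, 106]), (np.float64(0.05), [60, 59, 56]), (np.float64(0.053), [36, 36, 34]), (np.float64(0.055), [34, 33, 33]), (np.float64(0.058), [50, 51, 49]), (np.float64(0.06), [98, 98, 94]), (np.float64(0.063), [111, 112, 107]), (np.float64(0.065), [34, 34, 32]), (np.float64(0.068), [22, 19, 17]), (np.float64(0.07), [19, 16, 17]), (np.float64(0.073), [21, 21, 48]), (np.float64(0.075), [46, 74, 146]), (np.float64(0.078), [94, 142, 208]), (np.float64(0.08), [120, 153, 178]), (np.float64(0.083), [131, 154, 165]), (np.float64(0.085), [128, 150, 162]), (np.float64(0.088), [126, 150, 162])]
t11 [(np.float64(0.045), [0, 231, 232]), (np.float64(0.048), [0, 224, 229]), (np.float64(0.05), [113, 177, 178]), (np.float64(0.053), [156, 155, 139]), (np.float64(0.055), [157, 155, 137]), (np.float64(0.058), [158, 157, 139]), (np.float64(0.06), [159, 159, 143]), (np.float64(0.063), [130, 129, 119]), (np.float64(0.065), [39, 39, 37]), (np.float64(0.068), [23, 21, 20]), (np.float64(0.07), [22, 18, 19]), (np.float64(0.073), [20, 23, 53]), (np.float64(0.075), [55, 86, 166]), (np.float64(0.078), [107, 160, 229]), (np.float64(0.08), [137, 172, 198]), (np.float64(0.083), [147, 172, 184]), (np.float64(0.085), [145, 169, 182]), (np.float64(0.088), [141, 167, 180])]
```

Triangulation shows the +x end about 9.5 mm high. It is standing on the tongue, so the cover is about 8 mm too far toward −x. I'll regrip, lift, level, shift +8 mm and lower it again.

```bash
python3 -m creep '{"linear":[[0,0.04,0],[0,0.08,0],[0,0.12,0],[0.001,0.16,0],[0.001,0.2,0],[0.002,0.24,0],[0.002,0.28,0],[0.003,0.32,0],[0.003,0.36,0],[0.004,0.4,0],[0.004,0.44,0],[0.004,0.48,0]],"dr":[[0,0,0],[0,0,0],[0,0,0],[0,0,0],[0,0,0],[0,0,0],[0,0,0],[0,0,0],[0,0,0],[0,0,0],[0,0,0],[0,0,0]],"claw":[1,1,1,1,1,1,1,1,1,1,1,1]}' 25
python3 -m creep '{"linear":[[0,0.02,0],[0,0.024,0.03],[0,0.024,0.05],[0,0.024,0.05],[0,0.024,0.05]],"dr":[[0,0,0],[0,0,0],[0,0,0],[0,0,0],[0,0,0]],"claw":[1,1,1,1,1]}' 25
python3 -c "
from h import *
o=sensors.get_obs();T=np.array(o['tcp_rot']);print(T.T@(np.array([.5543,.1159,.120])-o['position']),np.degrees(np.arctan2(T[1,1],T[0,1])))"
```

```text
t: 23.67
position: [0.5512, 0.0999, 0.251]
tcp_rot: [[-0.989, 0.145, 0.001], [0.145, 0.989, 0.001], [-0.001, 0.001, -1.0]]
wrist_force: [1.8, -0.8, -0.5]
width: 0.0875
gripper_force: 0.0
t: 24.08
position: [0.5548, 0.1211, 0.2001]
tcp_rot: [[-0.989, 0.145, -0.002], [0.145, 0.989, -0.001], [0.002, -0.001, -1.0]]
wrist_force: [0.6, -0.1, 0.2]
width: 0.0879
gripper_force: 0.0
[-0.00043487 -0.00510767  0.08013156] 81.6688039735614
```

```bash
python3 -m creep '{"linear":[[0,-0.005,0.03],[0,-0.005,0.06],[0,-0.005,0.075],[0,-0.005,0.08],[0,-0.005,0.08],[0,-0.005,0.08],[0,-0.005,0.08],[0,-0.005,0.08],[0,-0.005,0.08],[0,-0.005,0.08],[0,-0.005,0.08]],"dr":[[0,0,0],[0,0,0],[0,0,0],[0,0,0],[0,0,0],[0,0,0],[0,0,0],[0,0,0],[0,0,0],[0,0,0],[0,0,0]],"claw":[1,1,1,1,1,-1,-1,-1,-1,-1,-1]}' 45
python3 -m creep '{"linear":[[0,0,-0.01],[0,0,-0.03],[-0.007,0,-0.03],[-0.013,0,-0.03],[-0.013,0,-0.03],[-0.013,0,-0.03]],"dr":[[0,0,0],[0,0,0],[0,0.035,0],[0,0.075,0],[0,0.075,0],[0,0.075,0]],"claw":[-1,-1,-1,-1,-1,-1]}' 45
python3 - <<'E'
from meas import *
np.set_printoptions(precision=4,suppress=True)
ax=np.array([.989,-.148]);ay=np.array([.148,.989])
o=sensors.get_obs();T=np.array(o['tcp_rot']);p=o['position']+T[:,2]*.06;print("pad",ax@p[:2],ay@p[:2],p[2],o['wrist_force'])
s=optics.camera('scene')[:,:,::-1].copy();t=optics.camera('top')[:,:,::-1].copy();cv2.imwrite('pics/t12.png',t);cv2.imwrite('pics/s12.png',s)
A=blob(s,*R,(262,158,40,40),1)
m=blob(t,*Y,(255,178,40,42));zf=p[2]+.0165
W=onz("top",m[1][:,0,:],zf)[:,:2];print("knob px",A[0],A[2],"flap minx'",(W@ax).min(),"cover",(W@ax).min()+.0617,"y'",((W@ay).min()+(W@ay).max())/2)
f=blob(s,(18,90,60),(36,255,255),(250,160,60,60));h=cv2.approxPolyDP(cv2.convexHull(f[1]),2,True)[:,0]
b=h[h[:,1].argmax()];r=h[h[:,0].argmax()];q=m[1][:,0].astype(float)
e=lambda u,v:q[(q@np.array([u,v])).argmax()]
print(h.tolist(),e(-1,1),e(1,1));print(tri([b,r],[e(-1,1),e(1,1)]))
E
```

```text
t: 25.0
position: [0.5553, 0.1156, 0.1213]
tcp_rot: [[-0.989, 0.146, 0.001], [0.146, 0.989, 0.0], [-0.001, 0.001, -1.0]]
wrist_force: [-0.5, 0.5, 5.6]
width: 0.0615
gripper_force: 45.0
t: 25.5
position: [0.5679, 0.1133, 0.15]
tcp_rot: [[-0.986, 0.148, -0.075], [0.148, 0.989, 0.011], [0.075, -0.0, -0.997]]
wrist_force: [0.0, -0.2, -4.8]
width: 0.0612
gripper_force: 45.0
pad 0.5403310934310213 0.19606499026870944 0.0901780948748575 [ 0.0169 -0.1776 -4.8381]
knob px [282.6562 186.0234] 128 flap minx' 0.47519152125832786 cover 0.5368915212583278 y' 0.19640945585694708
[[297, 199], [280, 204], [269, 193], [266, 181], [277, 176]] [265. 208.] [284. 209.]
[[0.5064 0.148  0.0993 0.0037]
 [0.5    0.1034 0.0966 0.0009]]
```

```bash
python3 -m creep '{"linear":[[-0.0015,-0.001,0],[-0.0023,-0.001,0.01],[-0.003,-0.001,0.02],[-0.0034,-0.001,0.025],[-0.0036,-0.001,0.027],[-0.0037,-0.001,0.029],[-0.0037,-0.001,0.029]],"dr":[[0,0,0],[0,0,0],[0,0,0],[0,0,0],[0,0,0],[0,0,0],[0,0,0]],"claw":[-1,-1,-1,-1,-1,-1,-1]}' 45
python3 -m creep '{"linear":[[-0.0001,0,0.001],[-0.0002,0,0.002],[-0.0002,0,0.003]],"dr":[[0,0,0],[0,0,0],[0,0,0]],"claw":[-1,-1,-1]}' 45
python3 -c "
from h import *
o=sensors.get_obs();T=np.array(o['tcp_rot']);p=o['position']+T[:,2]*.06;print(np.dot([.989,-.148],p[:2]),np.dot([.148,.989],p[:2]),p[2],o['wrist_force'],o['ft_torque'])"
```

```text
t: 26.18
position: [0.569, 0.1123, 0.1206]
tcp_rot: [[-0.986, 0.147, -0.075], [0.146, 0.989, 0.011], [0.076, -0.001, -0.997]]
wrist_force: [-0.5, 0.5, -5.4]
width: 0.0615
gripper_force: 45.0
t: 26.43
position: [0.5693, 0.1124, 0.1185]
tcp_rot: [[-0.986, 0.147, -0.074], [0.146, 0.989, 0.011], [0.074, 0.0, -0.997]]
wrist_force: [0.6, 0.6, -4.1]
width: 0.0616
gripper_force: 45.0
0.5419263741042968 0.1954506646952857 0.05864383933998459 [ 0.62426263  0.59194562 -4.08382304] [-0.05231064 -0.37673718  0.01442333]
```

It's past the earlier sticking height with no contact. Continuing down.

```bash
python3 -m creep '{"linear":[[-0.0001,0,0.001],[-0.0002,0,0.002],[-0.0002,0,0.003],[-0.0003,0,0.004],[-0.0003,0,0.004]],"dr":[[0,0,0],[0,0,0],[0,0,0],[0,0,0],[0,0,0]],"claw":[-1,-1,-1,-1,-1]}' 45
python3 -c "
from h import *
o=sensors.get_obs();T=np.array(o['tcp_rot']);p=o['position']+T[:,2]*.06;print(np.dot([.989,-.148],p[:2]),np.dot([.148,.989],p[:2]),p[2],o['wrist_force'],o['ft_torque'])"
```

```text
t: 26.85
position: [0.5692, 0.1124, 0.1168]
tcp_rot: [[-0.987, 0.146, -0.073], [0.146, 0.989, 0.011], [0.074, 0.0, -0.997]]
wrist_force: [-7.4, -0.2, 16.9]
width: 0.0614
gripper_force: 45.0
0.5419153559329118 0.19540667369373887 0.05692910597914234 [-7.39191317 -0.19593963 16.91793255] [ 0.12158692  3.11720059 -0.07811728]
```

```bash
python3 -m creep '{"linear":[[0,0,-0.002],[0,0,-0.002],[0,0,-0.002],[0,0,-0.002],[0,0,-0.03],[0,0,-0.07],[0,-0.03,-0.10],[0,-0.07,-0.12],[0,-0.11,-0.13],[0,-0.15,-0.13],[0,-0.19,-0.13],[0,-0.23,-0.13]],"dr":[[0,0,0],[0,0,0],[0,0,0],[0,0,0],[0,0,0],[0,-0.035,0],[0,-0.075,0],[0,-0.075,0],[0,-0.075,0],[0,-0.075,0],[0,-0.075,0],[0,-0.075,0]],"claw":[0.6,0.6,0.6,0.6,0.6,1,1,1,1,1,1,1]}' 25
python3 -m creep '{"linear":[[0,-0.04,0],[0,-0.08,0],[0,-0.12,0],[0,-0.16,0],[0,-0.2,0],[0,-0.24,0]],"dr":[[0,0,0],[0,0,0],[0,0,0],[0,0,0],[0,0,0],[0,0,0]],"claw":[1,1,1,1,1,1]}' 25
python3 look.py 13; python3 quad.py 13
```

```text
t: 27.85
position: [0.5445, -0.1183, 0.2444]
tcp_rot: [[-0.989, 0.146, 0.001], [0.146, 0.989, 0.0], [-0.001, 0.0, -1.0]]
wrist_force: [1.4, -0.7, -0.0]
width: 0.0876
gripper_force: 0.0
t: 28.35
position: [0.5092, -0.356, 0.2438]
tcp_rot: [[-0.989, 0.147, -0.0], [0.147, 0.989, -0.0], [0.0, -0.0, -1.0]]
wrist_force: [0.9, 0.5, -0.5]
width: 0.0875
gripper_force: 0.0
areas 762 114 132 knob [0.5363 0.1183 0.092  0.    ] x',y' 0.512916575918582 0.1964053660494055
flap 0.072 ((558.1976928710938, 115.51773071289062), (49.19123458862305, 114.28300476074219), 81.6026382446289) cover x',y' 0.5384608941040039 0.1968602942199707 ends 0.4778420052236375 0.5921409010227869
knob x'->cover 0.5385194396098899 0.19618139275087376
flap 0.078 ((556.7684326171875, 115.02059936523438), (48.89142990112305, 113.58642578125), 81.60263061523438) cover x',y' 0.5371209311523437 0.19615710079956053 ends 0.4768502691966277 0.5904525413695669
knob x'->cover 0.5372888527035234 0.19546637255574434
skirt ((562.4506225585938, 114.11572265625), (61.0024299621582, 135.91314697265625), 81.50843811035156) 0.5393745387573243 0.19610314184570313
[[ 0.6809 -0.0581  0.0189  0.0035]
 [ 0.6776 -0.1079  0.0229  0.001 ]
 [ 0.5641 -0.1092  0.019   0.002 ]
 [ 0.5654 -0.0589  0.0164  0.0033]] +x end z 0.02091670121202263 -x end z 0.01769993586993876 c [ 0.622  -0.0835]
13
[[0.5926 0.2215 0.0691 0.001 ]
 [0.5923 0.1723 0.0702 0.0002]
 [0.4779 0.1722 0.0674 0.0009]
 [0.4796 0.2217 0.0651 0.0013]] +x end z 0.06964809148764309 -x end z 0.06627586082761222 c [0.5356 0.1969]
```

The cover is home: both flap ends and the knob sit 48.6 mm above their bench values, and the yaw matches. I'll press it down once with closed fingertips on the flap over the plate, as a seating check.

```bash
python3 -m creep '{"linear":[[0,0.04,0],[0,0.08,0],[0,0.12,0],[-0.002,0.16,0],[-0.003,0.2,0],[-0.004,0.24,0],[-0.005,0.28,0],[-0.006,0.32,0],[-0.007,0.36,0],[-0.0077,0.4,0.02],[-0.0077,0.44,0.04],[-0.0077,0.4725,0.06]],"dr":[[0,0,0],[0,0,0],[0,0,0],[0,0,0],[0,0,0],[0,0,0],[0,0,0],[0,0,0],[0,0,0],[0,0,0],[0,0,0],[0,0,0]],"claw":[-1,-1,-1,-1,-1,-1,-1,-1,-1,-1,-1,-1]}' 25
python3 -m creep '{"linear":[[0,0,0.02],[0,0,0.034],[0,0,0.04],[0,0,0.044],[0,0,0.046],[0,0,0.047]],"dr":[[0,0,0],[0,0,0],[0,0,0],[0,0,0],[0,0,0],[0,0,0]],"claw":[-1,-1,-1,-1,-1,-1]}' 25
```

```text
t: 29.45
position: [0.5867, 0.1127, 0.1853]
tcp_rot: [[-0.989, 0.146, 0.002], [0.146, 0.989, 0.001], [-0.002, 0.001, -1.0]]
wrist_force: [0.4, -1.6, 0.2]
width: 0.0131
gripper_force: 0.0
t: 29.95
position: [0.5868, 0.1099, 0.1388]
tcp_rot: [[-0.989, 0.147, 0.001], [0.147, 0.989, 0.0], [-0.001, 0.0, -1.0]]
wrist_force: [0.6, -0.2, 0.0]
width: 0.0004
gripper_force: 0.0
```

```bash
python3 -m creep '{"linear":[[0,0,0.001],[0,0,0.002],[0,0,0.003]],"dr":[[0,0,0],[0,0,0],[0,0,0]],"claw":[-1,-1,-1]}' 25
python3 -m creep '{"linear":[[0,0,0.001],[0,0,0.001]],"dr":[[0,0,0],[0,0,0]],"claw":[-1,-1]}' 25
```

```text
t: 30.2
position: [0.5869, 0.1099, 0.1365]
tcp_rot: [[-0.989, 0.147, 0.002], [0.147, 0.989, 0.0], [-0.002, 0.001, -1.0]]
wrist_force: [-4.8, -0.7, 13.7]
width: 0.0005
gripper_force: 7.2
t: 30.37
position: [0.5869, 0.1099, 0.1365]
tcp_rot: [[-0.989, 0.146, 0.002], [0.146, 0.989, 0.0], [-0.002, 0.001, -1.0]]
wrist_force: [-4.5, -0.6, 13.2]
width: 0.0005
gripper_force: 6.8
```

```bash
python3 -m creep '{"linear":[[0,0,0.0015],[0,0,0.003],[0,0,0.003],[0,0,0],[0,0,-0.03],[0,0,-0.064],[0.025,0,-0.064],[0.05,0,-0.064],[0.0515,0,-0.064],[0.0515,0,-0.064],[0.0515,0,-0.064]],"dr":[[0,0,0],[0,0,0],[0,0,0],[0,0,0],[0,0,0],[0,0,0],[0,0,0],[0,0,0],[0,0,0],[0,0,0],[0,0,0]],"claw":[-1,-1,-1,-1,-1,0.4,0.4,0.4,0.4,0.4,0.4]}' 8
python3 - <<'E'
from meas import *
o=sensors.get_obs();T=np.array(o['tcp_rot']);ax=np.array([.989,-.148]);ay=np.array([.148,.989])
w=np.r_[.5127*ax+.196*ay,.1425];print(o['position'],o['width'],T.T@(w-o['position']))
A=blob(cv2.imread("pics/s13.png"),*R,(255,160,60,60),1);s=optics.camera("scene")[:,:,::-1].copy();B=blob(s,*R,(255,160,60,60),1);print(A[0],A[2],B[0],B[2])
E
```

```text
t: 31.28
position: [0.5359, 0.1178, 0.1989]
tcp_rot: [[-0.989, 0.146, 0.001], [0.146, 0.989, 0.001], [-0.001, 0.001, -1.0]]
wrist_force: [0.6, 0.6, 0.6]
width: 0.0348
gripper_force: 0.0
[0.53586361 0.11775893 0.19888715] 0.03481753242353309 [-0.00010238  0.00019036  0.05638749]
[283.47368421 196.83333333] 114 [283.57017544 196.97368421] 114
```

```bash
python3 -m creep '{"linear":[[0,0,0],[0,0,0],[0,0,0.01],[0,0,0.03],[0,0,0.05],[0,0,0.056],[0,0,0.056],[0,0,0.056],[0,0,0.056],[0,0,0.056],[0,0,0.056],[0,0,0.056]],"dr":[[0,0,0],[0,0,0],[0,0,0],[0,0,0],[0,0,0],[0,0,0],[0,0,0],[0,0,0],[0,0,0],[0,0,0],[0,0,0],[0,0,0]],"claw":[0.4,0.4,0.4,0.4,0.4,0.4,0.4,-1,-1,-1,-1,-1]}' 12
```

```text
t: 32.33
position: [0.5357, 0.1177, 0.1429]
tcp_rot: [[-0.989, 0.147, 0.001], [0.147, 0.989, 0.001], [-0.001, 0.001, -1.0]]
wrist_force: [-0.1, -3.5, -0.5]
width: 0.0329
gripper_force: 1.7
```

```bash
python3 -m creep '{"linear":[[0,0,0],[0,-0.0005,0],[0,-0.001,0],[0,-0.001,0]],"dr":[[0,0,0],[0,0,0],[0,0,0],[0,0,0]],"claw":[-1,-1,-1,-1]}' 12
```

```text
t: 32.67
position: [0.5356, 0.1171, 0.1425]
tcp_rot: [[-0.989, 0.146, 0.001], [0.146, 0.989, 0.001], [-0.001, 0.001, -1.0]]
wrist_force: [-0.3, 2.6, 0.2]
width: 0.0324
gripper_force: 12.0
```

Now the flap arc, first to 30°.

```bash
python3 -m creep '{"linear":[[-0.001,0.0004,-0.0034],[-0.0024,0.0004,-0.0069],[-0.004,0.0004,-0.0102],[-0.0055,0.0004,-0.0135],[-0.0072,0.0004,-0.0167],[-0.0091,0.0004,-0.0199],[-0.0112,0.0004,-0.0229],[-0.0132,0.0004,-0.0259],[-0.0178,0.0004,-0.0315],[-0.023,0.0004,-0.0367],[-0.023,0.0004,-0.0367],[-0.023,0.0004,-0.0367]],"dr":[[0,0,0],[0,0,0],[0,0,0],[0,0,0],[0,0,0],[0,0,0],[0,0,0],[0,0,0],[0,0,0],[0,0,0],[0,0,0],[0,0,0]],"claw":[-1,-1,-1,-1,-1,-1,-1,-1,-1,-1,-1,-1]}' 12
python3 - <<'E'
from meas import *
np.set_printoptions(precision=4,suppress=True)
o=sensors.get_obs();print(o['wrist_force'],o['width'],o['gripper_force'])
s=optics.camera("scene")[:,:,::-1].copy();cv2.imwrite("pics/s14.png",s);t=optics.camera("top")[:,:,::-1].copy();cv2.imwrite("pics/t14.png",t)
B=blob(s,*R,(255,140,60,80),1);print("knob",B[0],B[2])
c,d=ray("scene",[B[0]]);d=d[0];ax=np.array([.989,-.148]);ay=np.array([.148,.989]);k=(.196-ay@c[:2])/(ay@d[:2]);g=c+k*d;print("x' z",ax@g[:2],g[2],"tcp",ax@o['position'][:2],o['position'][2])
E
```

```text
t: 33.67
position: [0.5585, 0.1134, 0.1797]
tcp_rot: [[-0.989, 0.147, 0.0], [0.147, 0.989, -0.0], [-0.0, -0.0, -1.0]]
wrist_force: [-4.6, 1.3, 4.3]
width: 0.0327
gripper_force: 12.0
[-4.5504  1.283   4.2616] 0.03267050372280758 12.000157673001013
knob [279.1932 180.    ] 88
x' z 0.5298635751061572 0.1321965800679692 tcp 0.5356091256109093 0.17970665662292296
```

Radial push is slightly inward. I'll move the path out by about 1.4 mm and continue to 60°.

```bash
python3 -m creep '{"linear":[[0.001,0,-0.001],[-0.002,0,-0.0035],[-0.0045,0,-0.0057],[-0.0075,0,-0.008],[-0.0105,0,-0.01],[-0.0168,0,-0.0137],[-0.0234,0,-0.0168],[-0.0302,0,-0.0194],[-0.034,0,-0.0204],[-0.0373,0,-0.0213],[-0.0373,0,-0.0213],[-0.0373,0,-0.0213]],"dr":[[0,0,0],[0,0,0],[0,0,0],[0,0,0],[0,0,0],[0,0,0],[0,0,0],[0,0,0],[0,0,0],[0,0,0],[0,0,0],[0,0,0]],"claw":[-1,-1,-1,-1,-1,-1,-1,-1,-1,-1,-1,-1]}' 12
cat > end.py <<'E'
from meas import *
np.set_printoptions(precision=4,suppress=True)
o=sensors.get_obs();print(o['wrist_force'],o['width'],o['gripper_force'])
s=optics.camera("scene")[:,:,::-1].copy();cv2.imwrite("pics/s15.png",s);t=optics.camera("top")[:,:,::-1].copy();cv2.imwrite("pics/t15.png",t)
ax=np.array([.989,-.148]);ay=np.array([.148,.989])
B=blob(s,*R,(245,130,60,70),1)
c,d=ray("scene",[B[0]]);d=d[0];k=(.196-ay@c[:2])/(ay@d[:2]);g=c+k*d
print("knob",B[0],B[2],"x' z",ax@g[:2],g[2],"tcp",ax@o['position'][:2],ay@o['position'][:2],o['position'][2])
f=blob(s,(18,80,50),(36,255,255),(235,120,70,90));h=cv2.approxPolyDP(cv2.convexHull(f[1]),2,True)[:,0]
print(f[2])
for p in h:
    c,d=ray("scene",[p]);d=d[0];r=[]
    for yy in(.172,.220):
        k=(yy-ay@c[:2])/(ay@d[:2]);g=c+k*d;r+=[round(ax@g[:2],4),round(g[2],4)]
    print(p,r)
E
python3 end.py
```

```text
t: 34.77
position: [0.5955, 0.1081, 0.2006]
tcp_rot: [[-0.989, 0.147, 0.001], [0.147, 0.989, 0.0], [-0.001, 0.0, -1.0]]
wrist_force: [-2.7, 0.3, 5.5]
width: 0.0328
gripper_force: 12.0
[-2.6911  0.2942  5.5042] 0.032751876613505 12.000295472389553
knob [270.6429 164.8214] 56 x' z 0.5721910797166464 0.15544791562769422 tcp 0.5729283252118419 0.19505157173634072 0.20064961392644143
420
[285 164] [np.float64(0.5396), np.float64(0.1649), np.float64(0.4419), np.float64(0.2241)]
[286 169] [np.float64(0.5362), np.float64(0.1524), np.float64(0.4389), np.float64(0.2132)]
[280 187] [np.float64(0.5804), np.float64(0.0771), np.float64(0.4773), np.float64(0.1478)]
[263 193] [np.float64(0.7049), np.float64(-0.009), np.float64(0.5854), np.float64(0.073)]
[269 169] [np.float64(0.6407), np.float64(0.1038), np.float64(0.5296), np.float64(0.171)]
```

```bash
python3 -m creep '{"linear":[[0.0003,0,-0.001],[0.0003,0,-0.001],[0.0003,0,-0.001]],"dr":[[0,0,0],[0,0,0],[0,0,0]],"claw":[-1,-1,-1]}' 12
python3 end.py | head -2
python3 - <<'E'
from meas import *
a=cv2.imread("pics/s13.png",0).astype(int);b=cv2.imread("pics/s15.png",0).astype(int)
print("rows 206..236")
for c in(286,290,294,298,302): print(c,a[206:236,c].tolist(),"\n   ",b[206:236,c].tolist())
E
```

```text
t: 35.12
position: [0.5944, 0.1082, 0.2005]
tcp_rot: [[-0.989, 0.147, -0.001], [0.147, 0.989, -0.0], [0.001, -0.0, -1.0]]
wrist_force: [0.3, 1.4, -2.9]
width: 0.0325
gripper_force: 12.0
[ 0.2832  1.395  -2.8894] 0.032502583879956186 11.999822295892955
knob [270.9  165.15] 60 x' z 0.5708142410673834 0.15513646488438992 tcp 0.5718615821210201 0.19500824811741474 0.20052182165727547
rows 206..236
286 [62, 116, 186, 213, 210, 209, 209, 185, 111, 116, 146, 164, 129, 104, 108, 108, 106, 105, 105, 102, 105, 106, 105, 105, 106, 108, 116, 149, 164, 188] 
    [97, 85, 69, 101, 125, 123, 123, 121, 120, 123, 120, 128, 129, 101, 104, 104, 100, 100, 97, 100, 101, 103, 101, 100, 102, 103, 113, 148, 164, 158]
290 [183, 212, 209, 209, 213, 202, 142, 109, 114, 128, 136, 112, 106, 111, 114, 107, 104, 103, 102, 102, 107, 106, 105, 103, 112, 147, 167, 194, 225, 222] 
    [64, 87, 122, 121, 121, 117, 114, 118, 118, 140, 154, 99, 98, 101, 97, 94, 100, 98, 96, 101, 99, 101, 100, 97, 105, 143, 166, 195, 225, 221]
294 [208, 208, 208, 206, 184, 109, 111, 141, 163, 114, 103, 108, 105, 98, 105, 103, 104, 107, 108, 105, 106, 110, 108, 139, 175, 170, 193, 221, 217, 217] 
    [139, 169, 169, 167, 170, 169, 168, 171, 161, 127, 97, 99, 102, 100, 100, 99, 97, 95, 99, 103, 102, 106, 107, 137, 174, 168, 191, 221, 216, 216]
298 [174, 185, 202, 144, 124, 111, 128, 131, 109, 106, 105, 108, 102, 103, 103, 107, 101, 109, 103, 108, 113, 124, 155, 171, 194, 225, 223, 224, 224, 227] 
    [153, 170, 169, 167, 168, 169, 170, 153, 100, 100, 100, 99, 102, 97, 98, 101, 97, 101, 101, 106, 112, 120, 154, 168, 193, 225, 224, 223, 223, 225]
302 [174, 171, 171, 171, 173, 152, 95, 94, 97, 107, 172, 220, 226, 223, 222, 222, 222, 222, 223, 204, 147, 159, 186, 218, 219, 224, 225, 223, 223, 201] 
    [119, 120, 121, 133, 157, 162, 127, 98, 101, 103, 163, 217, 227, 224, 222, 221, 222, 222, 222, 204, 149, 160, 157, 183, 219, 224, 224, 223, 221, 199]
```

The cover's near edge hasn't changed in the picture. The tool is now pulling up slightly, so I'll go back to a small downward push and restore the angle.

```bash
python3 -m creep '{"linear":[[-0.0005,0,0.0005],[-0.001,0,0.0009],[-0.001,0,0.0009],[-0.001,0,0.0009]],"dr":[[0,0,0],[0,0,0],[0,0,0],[0,0,0]],"claw":[-1,-1,-1,-1]}' 12
python3 end.py
```

```text
t: 35.55
position: [0.5959, 0.108, 0.2008]
tcp_rot: [[-0.989, 0.147, 0.001], [0.147, 0.989, 0.0], [-0.001, 0.0, -1.0]]
wrist_force: [-1.4, -0.2, 3.5]
width: 0.0325
gripper_force: 12.0
[-1.3531 -0.2069  3.4925] 0.03248009677584997 12.000154454563017
knob [270.7586 164.7241] 58 x' z 0.5714183171928262 0.15607519007685017 tcp 0.5733824635066075 0.19505764883466564 0.20075931224326224
426
[285 163] [np.float64(0.5392), np.float64(0.1679), np.float64(0.4415), np.float64(0.2267)]
[286 169] [np.float64(0.5362), np.float64(0.1524), np.float64(0.4389), np.float64(0.2132)]
[280 187] [np.float64(0.5804), np.float64(0.0771), np.float64(0.4773), np.float64(0.1478)]
[263 193] [np.float64(0.7049), np.float64(-0.009), np.float64(0.5854), np.float64(0.073)]
[269 169] [np.float64(0.6407), np.float64(0.1038), np.float64(0.5296), np.float64(0.171)]
```

Run:
```python
from meas import *
a=cv2.imread("pics/s13.png",0).astype(int);b=cv2.imread("pics/s15.png",0).astype(int)
for c in(260,262,264,268,272,276): print(c,a[188:218,c].tolist(),"\n   ",b[188:218,c].tolist())
```

```text
260 [175, 181, 177, 173, 183, 200, 160, 111, 94, 92, 98, 98, 118, 160, 184, 180, 200, 225, 219, 210, 207, 208, 193, 181, 215, 218, 215, 216, 219, 222] 
    [174, 180, 176, 177, 170, 136, 125, 108, 91, 95, 90, 92, 123, 164, 173, 171, 192, 217, 213, 210, 206, 205, 209, 212, 213, 193, 142, 152, 162, 167]
262 [174, 177, 174, 164, 134, 125, 106, 102, 96, 133, 170, 152, 102, 93, 101, 97, 107, 115, 118, 125, 125, 144, 164, 146, 146, 150, 186, 217, 215, 214] 
    [176, 178, 173, 149, 108, 90, 101, 83, 101, 101, 110, 101, 92, 91, 92, 90, 103, 109, 115, 121, 121, 142, 161, 145, 147, 146, 154, 160, 158, 159]
264 [177, 176, 165, 148, 183, 206, 200, 192, 106, 116, 140, 170, 170, 155, 118, 95, 94, 95, 97, 95, 94, 96, 101, 106, 119, 143, 153, 157, 181, 213] 
    [120, 118, 118, 123, 116, 97, 89, 106, 107, 108, 110, 109, 108, 104, 91, 88, 90, 92, 91, 92, 91, 92, 98, 102, 114, 143, 148, 148, 146, 151]
268 [174, 174, 181, 199, 209, 207, 210, 209, 210, 211, 213, 198, 143, 114, 135, 163, 169, 156, 118, 93, 95, 95, 97, 97, 97, 97, 99, 92, 104, 134] 
    [112, 110, 124, 151, 159, 159, 148, 103, 108, 108, 109, 110, 106, 112, 120, 119, 120, 112, 98, 90, 92, 90, 92, 93, 92, 89, 92, 87, 101, 134]
272 [179, 188, 205, 208, 208, 207, 209, 210, 212, 197, 140, 166, 213, 211, 213, 208, 170, 107, 117, 142, 169, 161, 134, 93, 95, 93, 94, 98, 98, 99] 
    [109, 148, 182, 157, 158, 143, 103, 107, 103, 106, 107, 110, 115, 114, 96, 70, 82, 110, 123, 119, 120, 114, 101, 90, 97, 95, 85, 94, 93, 94]
276 [183, 198, 186, 209, 208, 210, 212, 216, 194, 125, 198, 219, 214, 211, 208, 204, 207, 211, 212, 212, 188, 112, 144, 149, 174, 171, 155, 108, 88, 95] 
    [93, 75, 85, 112, 111, 110, 108, 111, 110, 109, 107, 113, 113, 109, 115, 117, 113, 94, 59, 60, 83, 113, 122, 122, 121, 116, 107, 95, 92, 90]
```

The skirt's lower edge along the +y side is on the same rows as before, right up to the hinge end, so the cover is still home. The flap is at about 60°. Handing in.

```bash
python3 -c "
from cell import bot
print(bot.close_job())"
```

```text
the job is handed in; nothing more can be done
None
```

I handed the job in at about 36 s: the cover sits fully home on the box with its hinge at the gland end, and the arm is holding the flap by its knob at about 60° (measured 60.0–60.3°), after several tries at seating the cover.

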